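Load the yellow wax bar from behind a bottle

ROBOT

A 7-joint arm with a two-finger parallel gripper is mounted at the origin on the work surface. World frame = base frame: x ahead of the robot, y to its left, z up, the work surface at z = 0. Lengths are in m, angles in rad, forces in N, time in s.
With the tool pointing down it reaches from about 0.425 to 0.925 m from the base axis. Payload 6.8 kg.
Tool frame: the origin (TCP) lies midway between the tips of the shut fingers; the grasp point (between the pads) lies 19 mm behind it (bot.grasp_offset is the distance from the TCP to the grasp point, in m); z points along the fingers, x is the direction in which the jaws open and shut, and the axes are right-handed (so a half turn about z gives the same grasp; the last joint's range is limited). The gripper opens to 85 mm and grips with 20 to 120 N. Pads are 22 mm wide; open, the fingers measure 114 mm over their backs; the gripper's body (76 mm by 85 mm) begins 54 mm behind the grasp point. The pads swing forward as they close: fully open they stand 13 mm farther back than shut.
Start: joints at [-1.305, 0.477, 0.022, 1.555, -0.011, 1.109, -0.083], TCP at [0.246, 0.628, 0.231] pointing down, gripper open.
Joint ranges: [-2.96, 2.96], [-0.34, 2.1], [-1.41, 1.46], [0.24, 2.44], [-1.37, 4.51], [0.17, 1.92], [-2.96, 2.96]. Speed limits (rad/s): [2.39, 2.39, 3.14, 3.14, 3.14, 3.14, 3.14].

INTERFACE

Orientations are given as a unit quaternion [w, x, y, z].
In Python, from station import bot, imaging gives the robot as it stands. The module is installed in compiled form; this text tells all that it offers.
- The arm moves only by the tool apply_moves, never from a script. Its argument "increments" is a list of rows, each a list of 7 numbers: the shift along the tool's x, y, z in mm, then the turn, a rotation vector about the tool's x, y, z in degrees, then the closure, from -1 (fully open) to 1 (shut). In form: [[dx, dy, dz, rx, ry, rz, grip], ...]. A call has exactly 8 rows; each row shifts and turns the pose as measured when the row begins, along the tool's axes as they then stand; what a row does not reach is not made up. A row lasts 1/8 s, in which the tool goes at most 62.5 mm and 10.7 degrees, less where a joint would pass 70% of its speed; a pose out of reach is approached as far as the arm can. A call with a gripper value outside its range is refused whole. The fingers move at their own pace and stop on an object; "grip_force" is the grip in N (left out, the last holds). Time passes only in rows, so rows that do not move let the fingers close, or fill a call up. It gives the time, the measured TCP pose, the force and the opening at its end, in the units of the state.
- bot.get_obs(): the state, without advancing time (a new reading comes with each control period).
- imaging.read_camera(name): name is "scene" or "top" or "wrist"; returns the picture (400x640x3 uint8, red, green, blue); there is no depth.
- imaging.get_calibration(name): a dict with "K" (3x3 intrinsics, pixels), "k1" (the pictures are not rectified: a ray, as slopes to the right and down, at radius r is drawn at 1 + k1 r^2 times it, then the intrinsics apply), "extrinsics" (4x4, takes a point from camera to world coordinates). Camera axes: x right, y down, z forward; pixel columns grow to the right and rows downward; lengths in m; the calibration is good to about 2 mm. A picture is of the moment at which its call begins: read the wrist's pose just before it. get_calibration takes no time and is no camera call; for the wrist camera it gives the pose at the moment of the call.
- bot.hand_in(): hands the job in, once; it reports no verdict.
The state is a dict: "t": time; "q": joint angles; "joint_vel": joint speeds; "joint_torque": joint torques, N m; "eef_pos": TCP position; "tool_rot": TCP orientation; "contact_force": force on the tool from outside, world axes, zero at the start; "torque": the same for the moment, N m; "gripper_width": opening from 0.0 (shut) to 1.0 (fully open).
Only numpy, scipy, OpenCV 4.12 (cv2) and the standard library are available. Lean on these libraries where they do the work, as an engineer would, in place of code of your own. Each camera call takes 0.05 s, during which the arm holds its last target.

TASK

The yellow wax bar lies in the caddy behind one of the two bottles: lift that bottle out and stand it upright on the green pad, then lay the yellow bar flat in the pocket of the bar press, let go of it, and swing the clamp fully down so that it drives the bar home. Then stand the bottle back upright on the same white spot in the caddy that it came from. Leave the other bottle, the blue bar and everything else where they are.

Things in the scene. Friction and masses are not known exactly. Their poses are not given: they have to be found in the camera images.
- caddy: Flat grey tray, 170 (x) x 310 (y) mm, floor 4 mm thick; origin under its centre, -x edge towards the robot. Walls 20 mm high at the sides (y = +-152) and the middle (y = 0) make two lanes 150 mm apart; 14 mm rim at the far edge (x = +83), none at the near edge. In each lane a bottle stands on a white spot and a wax bar lies 6 to 17 mm behind it (+x), its length across the lane.
- spot_a (a point): Centre of the white spot (68 mm across) on the caddy floor in the lane at the caddy's -y side; a bottle stands within about 4 mm of the spot's centre at the start. A bar's centre lies 56 mm behind (+x of the caddy) the spot.
- spot_b (a point): The same in the lane at the caddy's +y side.
- black_c (a point): Black bottle with a grey band, white shoulder and red collar, 165 mm tall, body 60 mm across; this point is on its axis half-way up, 82.5 mm above its base. Its black cap, 48 mm across, is the top 40 mm and can be gripped from above. About 0.35 kg. Either bottle can be in either lane.
- white_c (a point): White bottle with a red band, 150 mm tall, body 52 mm across; this point is on its axis half-way up, 75 mm above its base. Its white cap, 44 mm across, is the top 38 mm and can be gripped from above. About 0.25 kg.
- yellow_c (a point): Yellow wax bar on a black base strip: a block 36 (its x) x 120 (its y) x 44 mm high, about 0.16 kg; this point is its centre. Symmetric under a half turn. It can be behind either bottle.
- blue_c (a point): Blue wax bar of the same shape and size, behind the other bottle; this point is its centre. It stays where it is.
- press: The bar press, fixed: aluminium base 75 (x) x 220 (y) x 14 mm; red lips, 40 mm high, form a pocket for a bar laid along the press's y, about 3 mm clearance all round. The long sides have lips only at the corners: the middle 72 mm is open on both sides for fingers. Origin on the bench under the pocket's centre. The clamp's hinge is at the -y end.
- pocket (a point): Where the bar's centre is when the bar rests on the raised seat in the pocket: 48 mm above the bench (bar's underside at 26 mm). Axes as the press's.
- seat (a joint): Brass floor of the pocket, in m: 0 up, grows as it is pressed down (to 0.012). Stiff: it takes 5 N to move, and stays where it is pushed. The closed clamp pushes the bar and the seat down by 10 mm.
- clamp (a joint): Clamp arm, rad: 0 closed (level over the bar, hard stop), 1.57 upright, 1.85 fully open; stays where left (hinge friction 0.22 N m). Steel arm 20 mm wide, 10 mm thick, a rubber pad beneath that presses the middle of the bar, and at its end a red handle 26 wide, 18 thick, 65 mm long. Upright, its tip is 265 mm above the bench. The last 0.12 rad takes 4 to 8 N at the handle.
- clamp_hinge (a point): On the clamp's hinge axis (the press's x axis), 75 mm above the bench and 85 mm towards -y of the pocket. When closed the arm runs from here towards +y of the press. This point's axes turn with the arm: its y runs along the arm, its z out of the arm's upper (outer) face.
- clamp_grip (a point): Centre of the red handle, 158 mm along the arm from the hinge and 3 mm towards the arm's upper face; the handle's upper face lies 9 mm beyond it.
- pad_c (a point): Centre of the top of the green pad, 100 x 100 x 3 mm, fixed on the bench.
- brush: Bystander: yellow brush 65 x 130 mm, 49 mm high, with a clear scraper on top; origin under its centre. Leave it.
- oval_brush: Bystander: grey metal oval brush 65 x 165 mm, 42 mm high; origin under its centre. Leave it.
- tape: Bystander: roll of tape lying flat, 110 mm across, 48 mm high; origin under its centre. Leave it.
- cork_block: Bystander: cork block 60 x 110 x 35 mm; origin under its centre. Leave it.
Not all that is in view belongs to the job. Leave any pink or turquoise look-alike of the part that bears yellow_c alone. Leave any pink look-alike of the part that bears white_c alone.

How it is judged:
By the outcome, as a careful person would: the job done as asked, in the order asked, and still so for the second after the job is handed in, with the robot touching nothing.
It also fails if it takes over 72 s, if anything falls off the work surface, if the arm or the gripper's body presses on something with over 40 N, if the wrist force passes 120 N, or if a joint passes its speed limit or range.

## Working session

There is one attempt and no reset: what is moved stays moved. The work goes in short steps, Python scripts to look and compute and a tool call to move; the robot and the scene stay as the last step left them, time stands still between calls to the robot, and variables do not carry over. Pictures are saved under pics/ and viewed, and the job is handed in when it is done.

Besides the shell and the picture viewer there is one more tool, called after "Emit:" by a JSON object that holds its "op" and its "data", one argument or row to a line. apply_moves: Moves the arm, as the interface text tells. Its arguments: {"type":"object","properties":{"increments":{"type":"array","items":{"type":"array","items":{"type":"number"}}},"grip_force":{"type":"number"}},"required":["increments"]}

```bash
mkdir -p pics; ls
python3 - <<'E'
from station import bot, imaging
import cv2, numpy as np
print(bot.get_obs()); print(bot.grasp_offset)
for n in ["scene","top","wrist"]:
    c=imaging.get_calibration(n); print(n,c)
    im=imaging.read_camera(n); np.save(f"pics/{n}0.npy",im)
    cv2.imwrite(f"pics/{n}0.png",im[:,:,::-1])
E
```

```text
pics
{'t': 0.0, 'q': array([-1.30512839,  0.47782173,  0.02233545,  1.55644379, -0.01151354,
        1.10930972, -0.08307551]), 'joint_vel': array([-0.00116332,  0.00103155, -0.00057392, -0.00015454,  0.00094253,
       -0.00369582,  0.00046129]), 'joint_torque': array([-1.18390803e-03, -5.96438134e+01,  1.60713807e+00, -2.81204385e+01,
        1.23427444e-02,  9.01942461e-03, -3.35915547e-05]), 'eef_pos': array([0.24625097, 0.62784101, 0.23031437]), 'tool_rot': array([ 5.72771900e-04,  8.26160919e-01,  5.63433471e-01, -7.29264529e-04]), 'contact_force': array([-0.2904502 ,  0.26727341,  0.31086823]), 'torque': array([ 0.04366363, -0.05380806, -0.07823633]), 'gripper_width': 1.002022791792041}
0.0187
scene {'K': array([[362.8028056 ,   0.        , 316.3727338 ],
       [  0.        , 362.8028056 , 199.50751893],
       [  0.        ,   0.        ,   1.        ]]), 'k1': -0.08165213800794512, 'extrinsics': array([[ 0.45935244,  0.65835525, -0.59629162,  1.16482934],
       [ 0.88824008, -0.33668623,  0.31252511, -0.28464139],
       [ 0.00498937, -0.67320929, -0.73943516,  0.79812865]
[... 272 characters left out ...]
rray([[ 0.0121056 , -0.9935489 ,  0.11275654,  0.47618066],
       [-0.99991738, -0.01154081,  0.00566034,  0.00260292],
       [-0.00432252, -0.11281574, -0.99360652,  1.20048239],
       [ 0.        ,  0.        ,  0.        ,  1.        ]])}
wrist {'K': array([[325.48603401,   0.        , 318.63713467],
       [  0.        , 325.48603401, 196.62467027],
       [  0.        ,   0.        ,   1.        ]]), 'k1': -0.016204628933395297, 'extrinsics': array([[ 0.36551004,  0.89347276,  0.26097669,  0.18008934],
       [ 0.93080577, -0.35032444, -0.10427561,  0.65477549],
       [-0.00174091,  0.28103239, -0.9596967 ,  0.37301258],
       [ 0.        ,  0.        ,  0.        ,  1.        ]])}
```

View pics/top0.png

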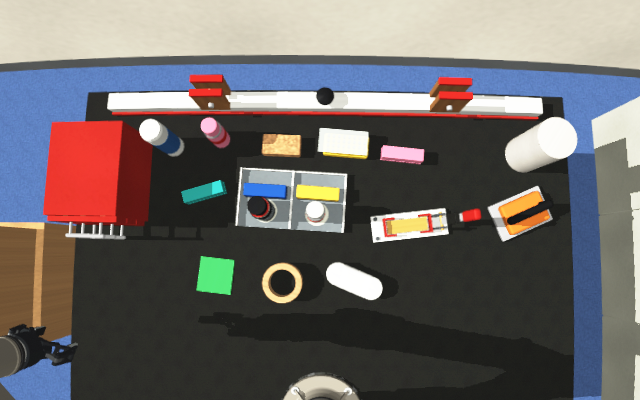

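View pics/scene0.png

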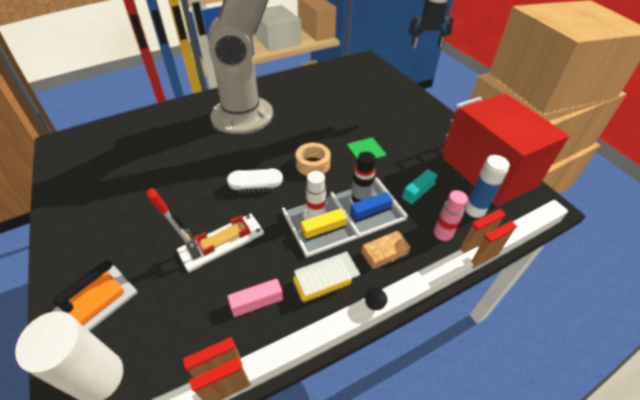

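View pics/wrist0.png

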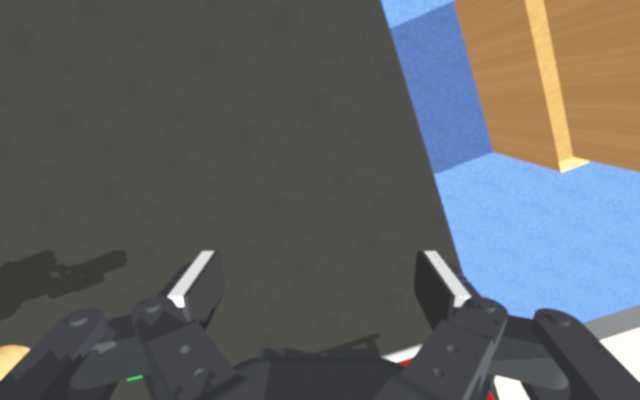

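```bash
cat > h.py <<'E'
import numpy as np, cv2
from station import bot, imaging
from scipy.spatial.transform import Rotation as R
def und(px,c):
    px=np.atleast_2d(np.asarray(px,float)); K=c["K"]; 
    d=np.array([c["k1"],0,0,0,0])
    return cv2.undistortPoints(px.reshape(-1,1,2),K,d).reshape(-1,2)
def ray(px,c):
    n=und(px,c); d=np.c_[n,np.ones(len(n))]@c["extrinsics"][:3,:3].T
    return c["extrinsics"][:3,3],d
def cast(px,c,z):
    o,d=ray(px,c); s=(z-o[2])/d[:,2]; return o+d*s[:,None]
def proj(P,c):
    P=np.atleast_2d(P); E=np.linalg.inv(c["extrinsics"]); 
    rv=cv2.Rodrigues(E[:3,:3])[0]
    return cv2.projectPoints(P.astype(float),rv,E[:3,3],c["K"],np.array([c["k1"],0,0,0,0.]))[0].reshape(-1,2)
def two(p1,c1,p2,c2):
    o1,d1=ray(p1,c1);o2,d2=ray(p2,c2);d1=d1[0]/np.linalg.norm(d1[0]);d2=d2[0]/np.linalg.norm(d2[0])
    A=np.c_[d1,-d2]; s=np.linalg.lstsq(A,o2-o1,rcond=None)[0]
    a=o1+s[0]*d1;b=o2+s[1]*d2; return (a+b)/2,np.linalg.norm(a-b)
def snap(n,f):
    c=imaging.get_calibration(n); im=imaging.read_camera(n); cv2.imwrite(f"pics/{f}.png",im[:,:,::-1]); np.save(f"pics/{f}.npy",im); return im,c
def crop(im,x0,y0,x1,y1,s,f):
    cv2.imwrite(f"pics/{f}.png",cv2.resize(im[y0:y1,x0:x1,::-1],None,fx=s,fy=s,interpolation=cv2.INTER_CUBIC))
def mask(im,lo,hi):
    return cv2.inRange(cv2.cvtColor(im,cv2.COLOR_RGB2HSV),np.array(lo),np.array(hi))
def blobs(m,amin=30):
    cs,_=cv2.findContours(m,cv2.RETR_EXTERNAL,cv2.CHAIN_APPROX_NONE)
    return sorted([c for c in cs if cv2.contourArea(c)>=amin],key=cv2.contourArea,reverse=True)
def st():
    o=bot.get_obs(); r=R.from_quat(o["tool_rot"],scalar_first=True)
    print("t %.2f pos %s grip %.3f F %s"%(o["t"],np.round(o["eef_pos"]*1000,1),o["gripper_width"],np.round(o["contact_force"],1)))
    M=r.as_matrix(); print("x",np.round(M[:,0],4),"z",np.round(M[:,2],4)); return o,M
def togo(P,yaw=None):
    """P mm TCP world target ; print tool-frame shift; yaw: desired deg of tool x axis, tool down; prints rotvec"""
    o,M=st(); d=np.asarray(P)-o["eef_pos"]*1000
    print("tool shift mm",np.round(M.T@d,1))
    if yaw is not None:
        best=None
        for k in (0,180):
            a=np.radians(yaw+k); X=np.array([np.cos(a),np.sin(a),0]);Z=np.array([0,0,-1.]);Y=np.cross(Z,X)
            rv=R.from_matrix(M.T@np.c_[X,Y,Z]).as_rotvec(degrees=True)
            print("  turn",k,np.round(rv,1))
E
python3 - <<'E'
from h import *
t=np.load("pics/top0.npy");s=np.load("pics/scene0.npy")
crop(t,180,120,360,300,4,"tc1"); crop(t,360,180,500,250,5.5,"tc2"); crop(s,130,130,420,280,2.7,"sc1")
E
```

```text
(no output)
```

View pics/tc1.png

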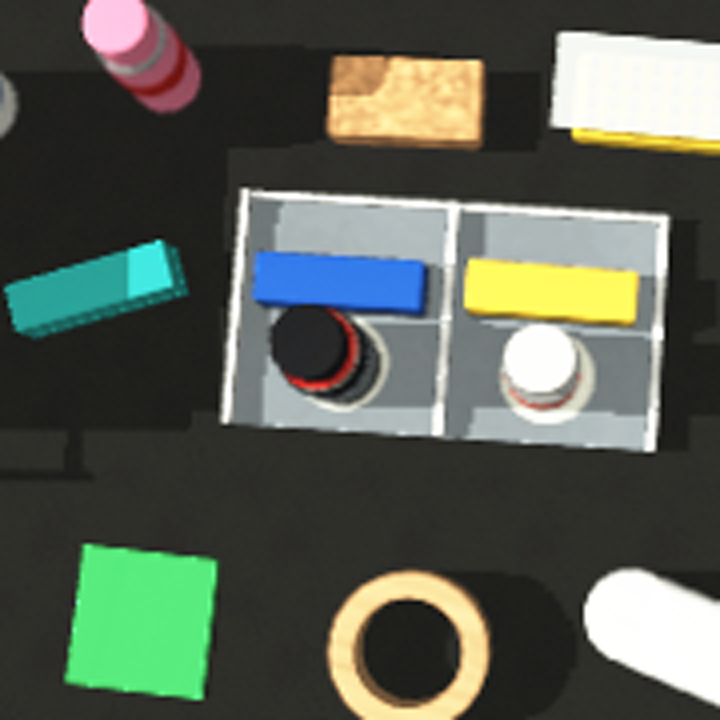

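View pics/tc2.png

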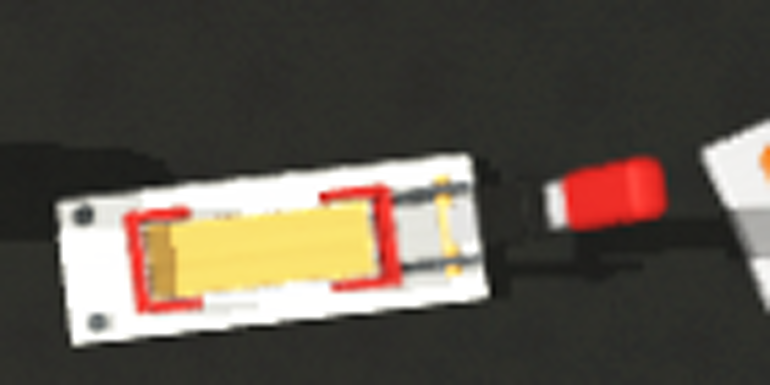

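View pics/sc1.png

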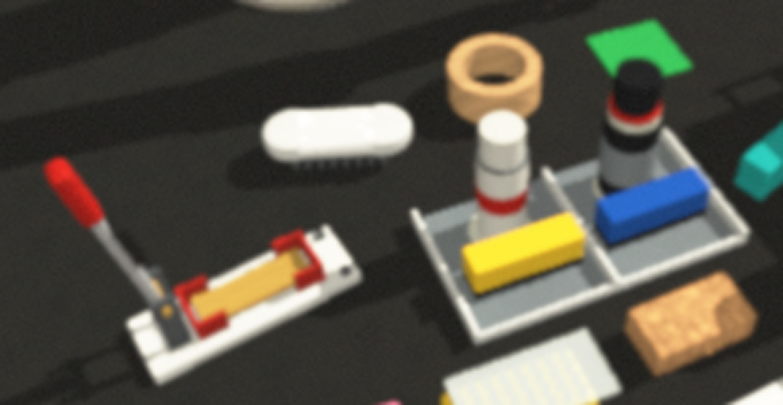

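The white bottle (cap at about 315,210 in the top picture) stands in front of the yellow bar (318,193). The press pocket is at about (409,225) and the clamp handle at (470,215), past upright. The pad is at (215,275). I'll measure these now.

Run:
```python
from h import *
t=np.load("pics/top0.npy");s=np.load("pics/scene0.npy")
ct=imaging.get_calibration("top");cs=imaging.get_calibration("scene")
def up(im,x0,y0,x1,y1,k=6): return cv2.resize(im[y0:y1,x0:x1],None,fx=k,fy=k,interpolation=cv2.INTER_CUBIC)
def rect(im,box,lo,hi,z,name,c=ct,k=6,n=1):
    u=up(im,*box,k); m=mask(u,lo,hi)
    for b in blobs(m,200)[:n]:
        bx=cv2.boxPoints(cv2.minAreaRect(b)); px=(bx+0.5)/k-0.5+np.array(box[:2])
        W=cast(px,c,z)[:,:2]*1000; 
        e=[W[1]-W[0],W[2]-W[1]]; 
        print(name,"c",W.mean(0).round(1),"sides",[ (round(np.linalg.norm(v),1),round(np.degrees(np.arctan2(v[1],v[0])),1)) for v in e],"px",px.mean(0).round(1))
rect(t,(190,250,240,300),(45,80,100),(80,255,255),.003,"pad")
rect(t,(290,170,350,205),(24,100,235),(34,255,255),.048,"yellow(top)")
rect(t,(240,175,290,205),(105,100,200),(125,255,255),.048,"blue")
rect(t,(365,200,455,245),(20,60,150),(30,200,255),.026,"seat")
# white cap
u=up(t,300,195,332,222); m=mask(u,(0,0,225),(180,40,255)); cv2.imwrite("pics/mcap.png",m)
for b in blobs(m,200)[:2]:
    (cx,cy),r=cv2.minEnclosingCircle(b); px=np.array([[(cx+.5)/6-.5+300,(cy+.5)/6-.5+195]]); print("cap",px,r/6,cast(px,ct,.154)*1000)
# press white base
u=up(t,365,200,455,245); m=mask(u,(0,0,200),(180,40,255)); 
m=cv2.morphologyEx(m,cv2.MORPH_CLOSE,np.ones((80,80)));cv2.imwrite("pics/mpress.png",m)
b=blobs(m,200)[0]; bx=(cv2.boxPoints(cv2.minAreaRect(b))+.5)/6-.5+[365,200]; W=cast(bx,ct,.014)*1000
print("press",W.round(1),W.mean(0),[np.linalg.norm(W[1]-W[0]),np.linalg.norm(W[2]-W[1])],np.degrees(np.arctan2(*(W[1]-W[0])[1::-1])),np.degrees(np.arctan2(*(W[2]-W[1])[1::-1])))
# red lips
m=mask(u,(0,150,130),(8,255,255))|mask(u,(172,150,130),(180,255,255))
bb=blobs(m,100); P=np.vstack(bb); bx=(cv2.boxPoints(cv2.minAreaRect(P))+.5)/6-.5+[365,200]; W=cast(bx,ct,.040)*1000
print("lips z40",W.round(1),W.mean(0)); W=cast(bx,ct,.054)*1000; print("lips z54",W.mean(0),W.round(1))
```

```text
pad c [392.  309.9] sides [(np.float64(103.7), np.float64(-4.9)), (np.float64(104.2), np.float64(-95.4))] px [215. 275.]
yellow(top) c [630.1  17.2] sides [(np.float64(35.6), np.float64(-3.2)), (np.float64(119.9), np.float64(-93.7))] px [317.2 192.2]
blue c [635.8 167.5] sides [(np.float64(35.4), np.float64(-1.4)), (np.float64(118.3), np.float64(-92.8))] px [263.9 189.5]
seat c [ 542.1 -239.7] sides [(np.float64(118.0), np.float64(-83.1)), (np.float64(39.7), np.float64(-174.4))] px [407.1 224.9]
cap [[314.31495158 209.01692454]] 8.884818394978842 [[572.65250195  22.62931482 154.        ]]
press [[ 564.5 -115.9   14. ]
 [ 595.9 -373.5   14. ]
 [ 502.1 -382.3   14. ]
 [ 472.  -126.4   14. ]] [ 533.6317529  -249.54342873   14.        ] [np.float64(259.5699265302738), np.float64(94.20054244164585)] -83.05297870799353 -174.62919396384112
lips z40 [[ 559.  -166.5   40. ]
 [ 576.1 -304.7   40. ]
 [ 524.5 -309.9   40. ]
 [ 507.8 -172.2   40. ]] [ 541.87217057 -238.33021272   40.        ]
lips z54 [ 541.07967158 -235.42360771   54.        ] [[ 558.  -164.4   54. ]
 [ 574.9 -301.    54. ]
 [ 523.9 -306.2   54. ]
 [ 507.5 -170.1   54. ]]
```

Run:
```python
from h import *
t=np.load("pics/top0.npy");s=np.load("pics/scene0.npy")
crop(s,135,180,270,275,5.8,"sc2"); crop(s,265,120,420,260,5,"sc3")
```

```text
(no output)
```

View pics/sc2.png

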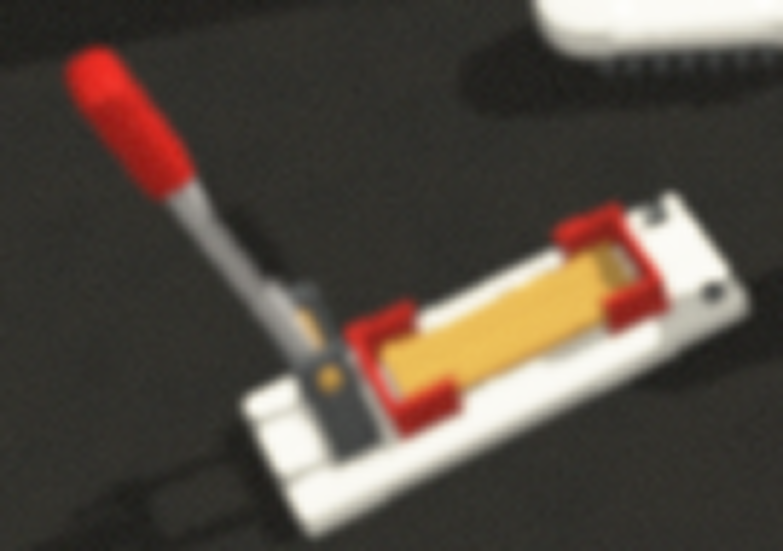

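View pics/sc3.png

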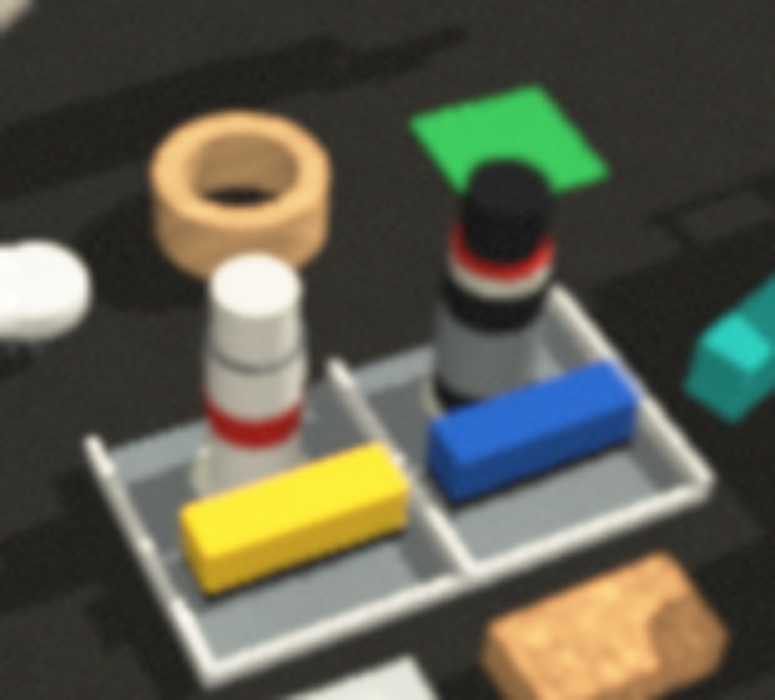

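Emit:
{"op": "apply_moves", "data": {
  "increments": [
    [-40,47,0,0,0,0,-1],
    [-40,47,0,0,0,0,-1],
    [-40,47,0,0,0,0,-1],
    [-40,47,0,0,0,0,-1],
    [-40,47,0,0,0,0,-1],
    [-40,47,0,0,0,0,-1],
    [-40,47,0,0,0,0,-1],
    [-40,47,0,0,0,0,-1]
  ],
  "grip_force": 40
}}

```text
t: 1.15
eef_pos: [0.4802, 0.1907, 0.2284]
tool_rot: [-0.0, 0.823, 0.568, -0.001]
contact_force: [0.3, 0.4, 0.0]
gripper_width: 0.999
```

Run:
```python
from h import *
togo([573,22.6,231],86.7)
```

```text
t 1.15 pos [480.2 190.7 228.4] grip 0.999 F [0.3 0.4 0. ]
x [ 0.3554  0.9347 -0.0012] z [-2.2e-03 -4.0e-04 -1.0e+00]
tool shift mm [-124.2  146.5   -2.7]
  turn 0 [ -0.1   0.1 -17.5]
  turn 180 [1.000e-01 2.000e-01 1.625e+02]
```

Emit:
{"op": "apply_moves", "data": {
  "increments": [
    [0,0,0,0,0,-9,-1],
    [0,0,0,0,0,-8.5,-1],
    [-32,20,0,0,0,0,-1],
    [-32,20,0,0,0,0,-1],
    [-32,20,0,0,0,0,-1],
    [-32,20,0,0,0,0,-1],
    [-34,22,0,0,0,0,-1],
    [0,0,0,0,0,0,-1]
  ]
}}

```text
t: 2.15
eef_pos: [0.5766, 0.0111, 0.2275]
tool_rot: [-0.0, 0.727, 0.687, -0.002]
contact_force: [-1.2, 0.7, 0.1]
gripper_width: 0.998
```

Run:
```python
from h import *
togo([573,22.6,118],86.7)
im,c=snap("wrist","w1"); print(c["extrinsics"].round(4))
print(proj(np.array([[.5727,.0226,.154],[.6301,.0172,.048]]),c))
```

```text
t 2.15 pos [576.6  11.1 227.5] grip 0.998 F [-1.2  0.7  0.1]
x [ 0.0571  0.9984 -0.0031] z [-0.0034 -0.0029 -1.    ]
tool shift mm [ 11.6  -3.9 109.4]
  turn 0 [-0.2  0.2  0. ]
  turn 180 [  -0.3   -0.3 -180. ]
[[ 0.0574  0.9591  0.2773  0.506 ]
 [ 0.9983 -0.0543 -0.0189  0.0161]
 [-0.003   0.2779 -0.9606  0.3703]
 [ 0.      0.      0.      1.    ]]
[[334.39068243 201.66458395]
 [327.31394484 224.42747108]]
```

View pics/w1.png

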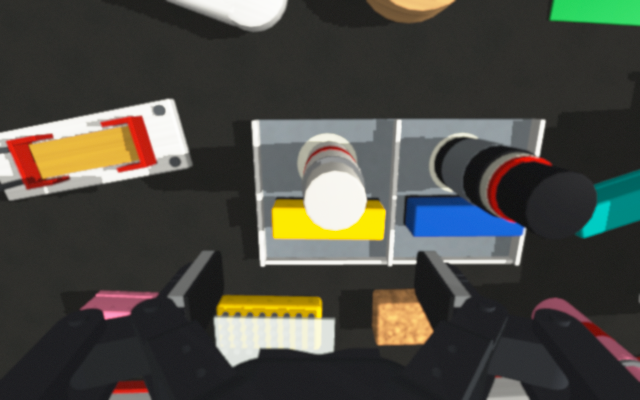

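Run:
```python
from h import *
im=np.load("pics/w1.npy"); c=imaging.get_calibration("wrist")
b=im[150:240,290:380]; m=mask(b,(0,0,215),(180,30,255))
for q in blobs(m,200)[:2]:
    (x,y),(a,bb),an=cv2.fitEllipse(q); p=np.array([[x+290,y+150]]); print(p,a,bb,(cast(p,c,.154)*1000).round(1), cv2.boundingRect(q))
crop(im,290,120,390,240,5,"w1c")
# yellow bar
k=6
u=cv2.resize(im[185:250,260:400],None,fx=k,fy=k,interpolation=cv2.INTER_CUBIC); m=mask(u,(24,120,200),(34,255,255)); 
q=blobs(m,500)[0]; bx=(cv2.boxPoints(cv2.minAreaRect(q))+.5)/k-.5+[260,185]; print((cast(bx,c,.048)*1000).round(1))
```

```text
[[335.18564224 199.52586746]] 56.92059326171875 60.519718170166016 [[570.3  25.6 154. ]] (15, 21, 61, 59)
[[642.2 -40.8  48. ]
 [606.3 -37.1  48. ]
 [613.7  80.5  48. ]
 [649.9  80.3  48. ]]
```

View pics/w1c.png

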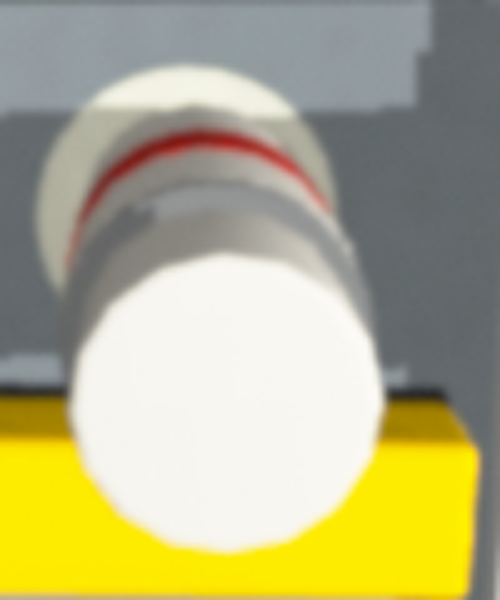

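Emit:
{"op": "apply_moves", "data": {
  "increments": [
    [6,-2.5,10,0,0,0,-1],
    [4,-2,20,0,0,0,-1],
    [2,-1,25,0,0,0,-1],
    [0,0,25,0,0,0,-1],
    [0,0,18,0,0,0,-1],
    [0,0,8,0,0,0,-1],
    [0,0,2,0,0,0,-1],
    [0,0,0,0,0,0,-1]
  ]
}}

```text
t: 3.2
eef_pos: [0.5647, 0.0398, 0.113]
tool_rot: [-0.004, 0.72, 0.694, -0.002]
contact_force: [0.3, -0.0, 0.1]
gripper_width: 0.999
```

Run:
```python
from h import *
togo([572,24,118],86.7)
snap("wrist","w2")
```

```text
t 3.20 pos [564.7  39.8 113. ] grip 0.999 F [ 0.3 -0.   0.1]
x [0.0377 0.9993 0.0033] z [-0.0089  0.0036 -1.    ]
tool shift mm [-15.5   7.8  -5.2]
  turn 0 [-0.5 -0.2  1.1]
  turn 180 [   0.3   -0.8 -178.9]
```

View pics/w2.png

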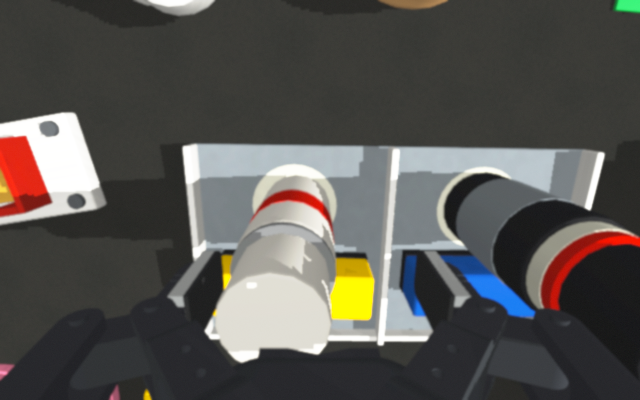

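Emit:
{"op": "apply_moves", "data": {
  "increments": [
    [-6,3,-5,0,0,0.5,-1],
    [-5,3,0,0,0,0.3,-1],
    [-2,1,0,0,0,0,-1],
    [0,0,0,0,0,0,-1],
    [0,0,0,0,0,0,-1],
    [0,0,0,0,0,0,-1],
    [0,0,0,0,0,0,-1],
    [0,0,0,0,0,0,-1]
  ]
}}

```text
t: 4.25
eef_pos: [0.5729, 0.0252, 0.1199]
tool_rot: [-0.004, 0.726, 0.688, -0.001]
contact_force: [0.4, -0.4, -0.2]
gripper_width: 1.0
```

Run:
```python
from h import *
togo([572,24,118],86.7)
im,c=snap("wrist","w3")
```

```text
t 4.25 pos [572.9  25.2 119.9] grip 1.000 F [ 0.4 -0.4 -0.2]
x [0.0536 0.9986 0.0039] z [-0.0058  0.0042 -1.    ]
tool shift mm [-1.2 -0.8  1.9]
  turn 0 [-0.3 -0.2  0.2]
  turn 180 [   0.3   -0.5 -179.8]
```

View pics/w3.png

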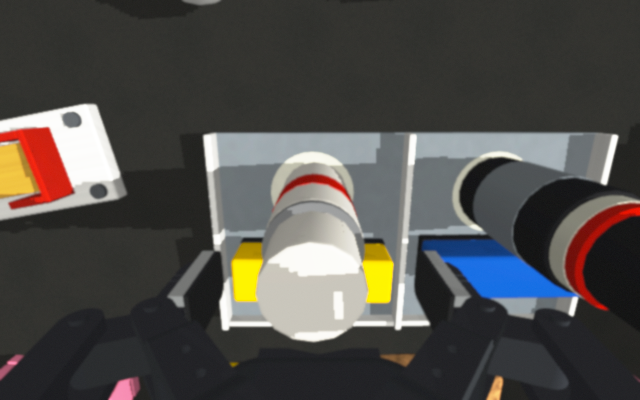

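Emit:
{"op": "apply_moves", "data": {
  "increments": [
    [-1,-0.5,2,0,0,0,1],
    [0,0,0,0,0,0,1],
    [0,0,0,0,0,0,1],
    [0,0,0,0,0,0,1],
    [0,0,-8,0,0,0,1],
    [0,0,-20,0,0,0,1],
    [0,0,-25,0,0,0,1],
    [0,0,-20,0,0,0,1]
  ],
  "grip_force": 40
}}

```text
t: 5.3
eef_pos: [0.5698, 0.0237, 0.1907]
tool_rot: [-0.006, 0.726, 0.688, -0.004]
contact_force: [1.7, 0.2, -3.5]
gripper_width: 0.503
```

Run:
```python
from h import *
togo([392,310,190],86.7)
im,c=snap("wrist","w4"); snap("top","t4")
```

```text
t 5.30 pos [569.8  23.7 190.7] grip 0.503 F [ 1.7  0.2 -3.5]
x [0.0535 0.9986 0.0022] z [-0.0134  0.003  -0.9999]
tool shift mm [ 276.3 -192.8    3.9]
  turn 0 [-0.8 -0.1  0.2]
  turn 180 [   0.2   -1.2 -179.8]
```

View pics/w4.png

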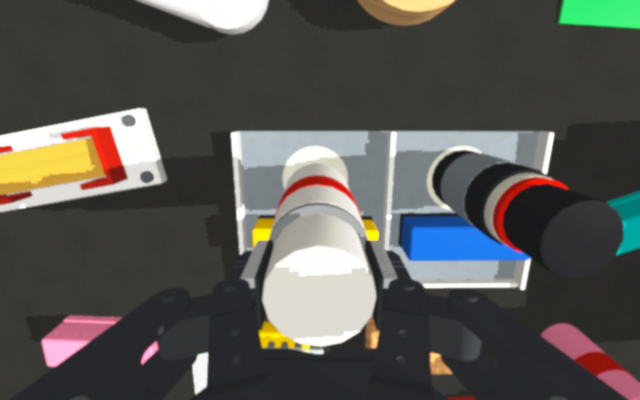

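Emit:
{"op": "apply_moves", "data": {
  "increments": [
    [20,-14,0,-0.4,0,0,1],
    [37,-26,0,-0.4,0,0,1],
    [48,-33,0,0,0,0,1],
    [48,-33,0,0,0,0,1],
    [45,-31,0,0,0,0,1],
    [37,-26,0,0,0,0,1],
    [25,-17,0,0,0,0,1],
    [12,-8,0,0,0,0,1]
  ]
}}

```text
t: 6.4
eef_pos: [0.3903, 0.3109, 0.1856]
tool_rot: [0.001, 0.727, 0.687, -0.001]
contact_force: [-0.5, -0.5, -2.9]
gripper_width: 0.503
```

Run:
```python
from h import *
togo([392,310,117],86.7)
```

```text
t 6.40 pos [390.3 310.9 185.6] grip 0.503 F [-0.5 -0.5 -2.9]
x [ 0.0565  0.9984 -0.0021] z [-5.0e-04 -2.1e-03 -1.0e+00]
tool shift mm [-0.7  1.8 68.6]
  turn 0 [-0.   0.1  0.1]
  turn 180 [  -0.2   -0.  -179.9]
```

Emit:
{"op": "apply_moves", "data": {
  "increments": [
    [0,1,12,0,0,0,1],
    [0,0.5,20,0,0,0,1],
    [0,0,16,0,0,0,1],
    [0,0,9,0,0,0,1],
    [0,0,4,0,0,0,1],
    [0,0,1,0,0,0,1],
    [0,0,0,0,0,0,1],
    [0,0,0,0,0,0,1]
  ]
}}

```text
t: 7.4
eef_pos: [0.3957, 0.3038, 0.1188]
tool_rot: [0.002, 0.73, 0.684, -0.002]
contact_force: [-0.3, 0.7, -2.8]
gripper_width: 0.502
```

Run:
```python
from h import *
togo([392,310,117],86.7)
im,c=snap("scene","s5"); crop(im,280,90,420,220,5,"s5c")
```

```text
t 7.40 pos [395.7 303.8 118.8] grip 0.502 F [-0.3  0.7 -2.8]
x [ 0.0648  0.9979 -0.0062] z [ 1.0e-04 -6.2e-03 -1.0e+00]
tool shift mm [ 5.9 -4.1  1.8]
  turn 0 [ 0.   0.4 -0.4]
  turn 180 [  0.6  -0.  179.6]
```

View pics/s5c.png

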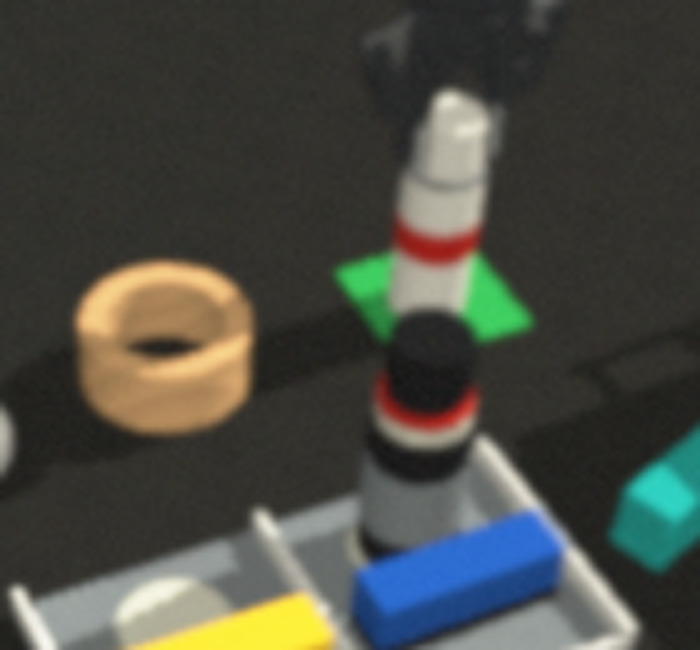

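Emit:
{"op": "apply_moves", "data": {
  "increments": [
    [3,-2,0,0,0.2,0,1],
    [2,-1.5,0,0,0.2,0,1],
    [0,0,0,0,0,0,1],
    [0,0,0,0,0,0,1],
    [0,0,1,0,0,0,1],
    [0,0,1,0,0,0,1],
    [0,0,0,0,0,0,1],
    [0,0,0,0,0,0,1]
  ]
}}

```text
t: 8.45
eef_pos: [0.3923, 0.3098, 0.1171]
tool_rot: [-0.0, 0.729, 0.684, 0.001]
contact_force: [-0.8, -0.3, -3.3]
gripper_width: 0.507
```

Run:
```python
from h import *
togo([392,310,117],86.7)
```

```text
t 8.45 pos [392.3 309.8 117.1] grip 0.507 F [-0.8 -0.3 -3.3]
x [0.0642 0.9979 0.002 ] z [ 0.0012  0.002  -1.    ]
tool shift mm [ 0.1 -0.4  0.1]
  turn 0 [ 0.1 -0.1 -0.4]
  turn 180 [-2.000e-01 -1.000e-01  1.796e+02]
```

Emit:
{"op": "apply_moves", "data": {
  "increments": [
    [0,0,1,0,0,0,1],
    [0,0,1,0,0,0,1],
    [0,0,1,0,0,0,1],
    [0,0,0,0,0,0,1],
    [0,0,0,0,0,0,0.6],
    [0,0,0,0,0,0,-0.4],
    [0,0,0,0,0,0,-0.8],
    [0,0,0,0,0,0,-0.8]
  ]
}}

```text
t: 9.45
eef_pos: [0.3944, 0.3106, 0.1174]
tool_rot: [-0.0, 0.73, 0.684, 0.003]
contact_force: [-0.2, 0.6, 0.2]
gripper_width: 0.901
```

Run:
```python
from h import *
togo([392,310,117],86.7)
im,c=snap("wrist","w6"); im,c=snap("scene","s6"); crop(im,280,90,420,220,5,"s6c")
```

```text
t 9.45 pos [394.4 310.6 117.4] grip 0.901 F [-0.2  0.6  0.2]
x [0.0652 0.9979 0.0047] z [ 0.0042  0.0044 -1.    ]
tool shift mm [-0.7 -2.4  0.4]
  turn 0 [ 0.2 -0.3 -0.4]
  turn 180 [ -0.4  -0.4 179.6]
```

View pics/w6.png

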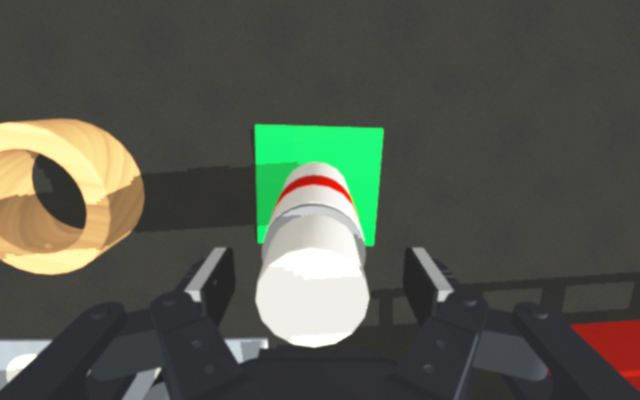

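View pics/s6c.png

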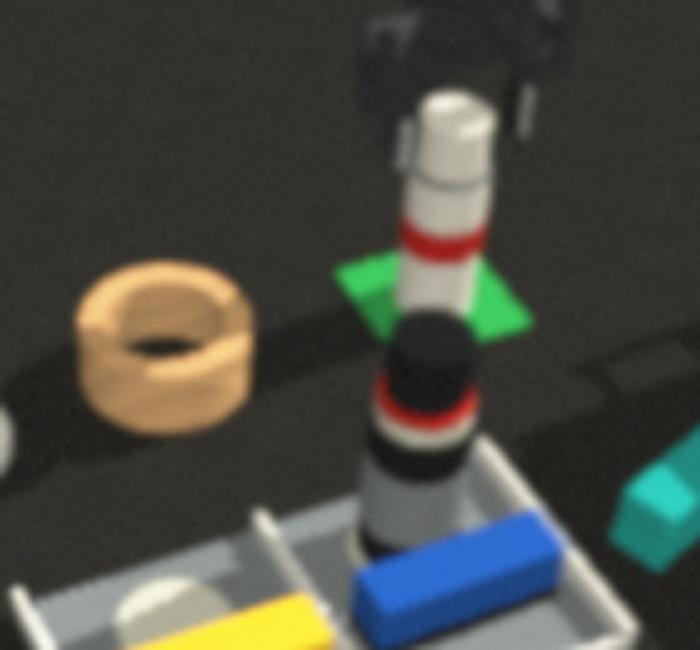

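Run:
```python
from h import *
o,_=st(); print(o["q"].round(3))
t,ct=snap("top","t6"); crop(t,180,120,380,300,4,"t6c")
crop(np.load("pics/s6.npy"),265,120,420,260,5,"s6d")
k=6
def rect(im,box,lo,hi,z,name,c):
    u=cv2.resize(im[box[1]:box[3],box[0]:box[2]],None,fx=k,fy=k,interpolation=cv2.INTER_CUBIC); m=mask(u,lo,hi)
    b=blobs(m,200)[0]; px=(cv2.boxPoints(cv2.minAreaRect(b))+.5)/k-.5+np.array(box[:2]); W=cast(px,c,z)[:,:2]*1000
    print(name,W.mean(0).round(1),W.round(1).tolist())
rect(t,(290,170,350,205),(24,100,235),(34,255,255),.048,"yellow(top)",ct)
s=np.load("pics/s6.npy");cs=imaging.get_calibration("scene")
rect(s,(295,200,355,245),(24,100,235),(34,255,255),.048,"yellow(scene)",cs)
```

```text
t 9.55 pos [394.4 310.5 117.4] grip 0.898 F [ 0.3  0.9 -0.3]
x [0.0652 0.9979 0.0046] z [ 0.0041  0.0043 -1.    ]
[-0.872  0.343  0.097  2.077 -0.05   0.718  0.762]
yellow(top) [630.   17.4] [[616.2, 78.3], [651.9, 76.3], [643.9, -43.8], [608.2, -41.3]]
yellow(scene) [632.4  18.2] [[610.3, -39.2], [617.6, 84.4], [655.0, 73.9], [646.7, -46.3]]
```

View pics/t6c.png

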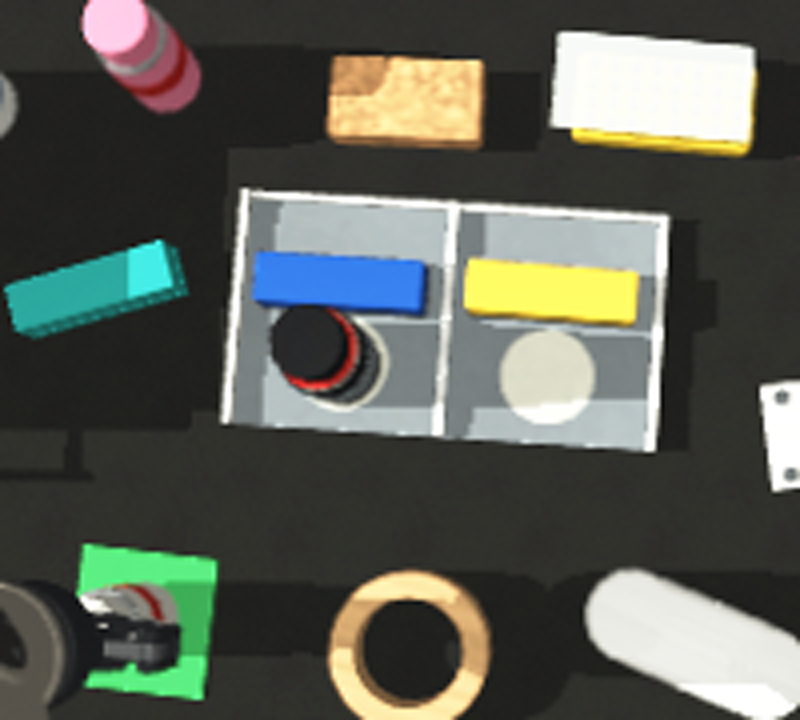

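View pics/s6d.png

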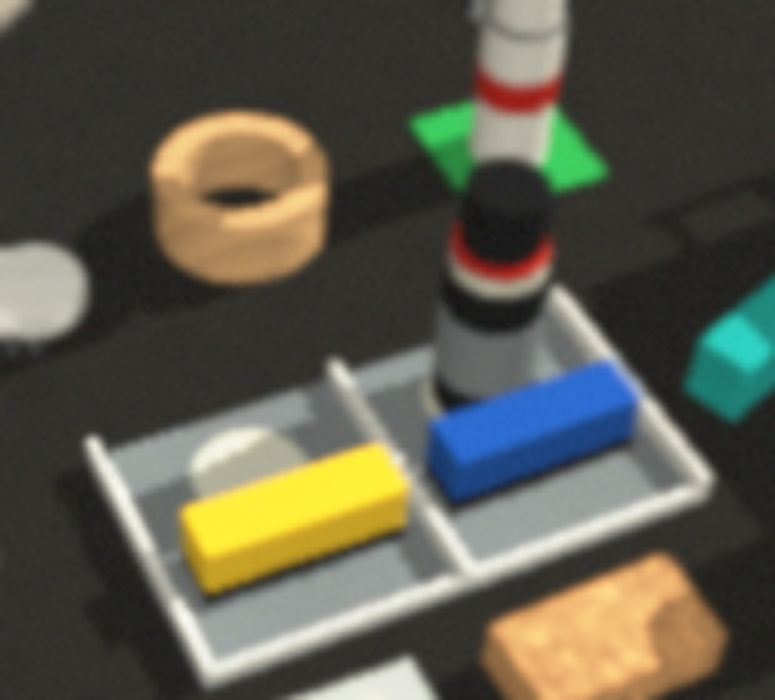

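```bash
cat >> h.py <<'E'
def plan(P,yaw,n,k=0):
    """n ramped rows from the measured pose to TCP P (mm), tool down, jaw axis yaw (+k)"""
    o,M=st(); p0=o["eef_pos"]*1000; d=np.asarray(P,float)-p0
    a=np.radians(yaw+k); X=np.array([np.cos(a),np.sin(a),0]);Z=np.array([0,0,-1.]);
    rv=R.from_matrix(M.T@np.c_[X,np.cross(Z,X),Z]).as_rotvec(degrees=True)
    w=np.sin(np.pi*(np.arange(n)+.6)/(n+.2)); w=np.maximum(w,.12); w/=w.sum()
    print("total",np.round(d,1),"rv",rv.round(1),"peak mm",(np.linalg.norm(d)*w.max()).round(1),"deg",(np.linalg.norm(rv)*w.max()).round(1))
    cur=R.from_matrix(M)
    for i in range(n):
        print(np.round(cur.inv().apply(d*w[i]),0).astype(int).tolist(),np.round(rv*w[i],1).tolist())
        cur=cur*R.from_rotvec(rv*w[i],degrees=True)
E
python3 - <<'E'
from h import *
ct=imaging.get_calibration("top")
print("spot",(cast([[316.5,213.6]],ct,.004)*1000).round(1), "rim in", (cast([[320,172.5],[320,174]],ct,.014)*1000).round(1))
E
```

```text
spot [[573.2  19.    4. ]] rim in [[692.3  10.2  14. ]
 [687.9  10.2  14. ]]
```

Emit:
{"op": "apply_moves", "data": {
  "increments": [
    [0,0,-10,0,0,0,-1],
    [0,0,-22,0,0,0,-1],
    [0,0,-28,0,0,0,-1],
    [0,0,-15,0,0,5,-1],
    [0,0,-5,0,0,10,-1],
    [0,0,0,0,0,10,-1],
    [0,0,0,0,0,10,-1],
    [0,0,0,0,0,10,-1]
  ]
}}

```text
t: 10.6
eef_pos: [0.3949, 0.3105, 0.2055]
tool_rot: [-0.003, 0.94, 0.34, 0.005]
contact_force: [-0.5, -0.7, 0.9]
gripper_width: 1.002
```

Run:
```python
from h import *
plan([629.5,18,180],-3.5,9)
```

```text
t 10.60 pos [394.9 310.5 205.5] grip 1.002 F [-0.5 -0.7  0.9]
x [0.7681 0.6402 0.0106] z [ 0.0069  0.0083 -0.9999]
total [ 234.6 -292.5  -25.5] rv [-0.3 -0.5 43.3] peak mm 63.9 deg 7.4
[0, 13, 1] [-0.0, -0.0, 1.5]
[0, 33, 2] [-0.0, -0.0, 3.8]
[4, 49, 3] [-0.0, -0.1, 5.7]
[10, 59, 4] [-0.1, -0.1, 6.9]
[18, 61, 4] [-0.1, -0.1, 7.4]
[25, 55, 4] [-0.1, -0.1, 6.9]
[26, 42, 3] [-0.0, -0.1, 5.7]
[20, 26, 2] [-0.0, -0.0, 3.8]
[8, 10, 1] [-0.0, -0.0, 1.5]
```

Emit:
{"op": "apply_moves", "data": {
  "increments": [
    [0,15,1,0,0,2,-0.4],
    [1,36,2,0,0,5,-0.4],
    [5,54,3,0,-0.1,7,-0.4],
    [13,59,4,0,-0.1,8,-0.4],
    [21,58,4,-0.1,-0.1,8,-0.4],
    [28,51,4,-0.1,-0.1,6.5,-0.4],
    [24,37,2,0,-0.1,4.5,-0.4],
    [15,20,0,0,0,2,-0.4]
  ]
}}

```text
t: 11.6
eef_pos: [0.6211, 0.0186, 0.1878]
tool_rot: [-0.002, 1.0, -0.028, 0.002]
contact_force: [-0.9, 0.3, 0.4]
gripper_width: 0.704
```

Run:
```python
from h import *
o,_=st();print(o["joint_vel"].round(2))
plan([629.5,18,100],-3.5,5)
im,c=snap("wrist","w7"); print(proj(np.array([[.630,.018,.048]]),c))
```

```text
t 11.60 pos [621.1  18.6 187.8] grip 0.704 F [-0.9  0.3  0.4]
x [ 0.9984 -0.0562  0.0038] z [ 0.0041  0.0044 -1.    ]
[ 0.32  0.2   0.06 -0.27 -0.13  0.12  0.12]
t 11.60 pos [621.1  18.6 187.8] grip 0.704 F [-0.9  0.3  0.4]
x [ 0.9984 -0.0562  0.0038] z [ 0.0041  0.0044 -1.    ]
total [  8.4  -0.6 -87.8] rv [-0.3 -0.2  0.3] peak mm 26.3 deg 0.1
[1, 0, 9] [-0.0, -0.0, 0.0]
[2, 0, 22] [-0.1, -0.1, 0.1]
[2, 0, 26] [-0.1, -0.1, 0.1]
[2, 0, 22] [-0.1, -0.1, 0.1]
[1, 0, 9] [-0.0, -0.0, 0.0]
[[327.92357893 185.92756023]]
```

View pics/w7.png

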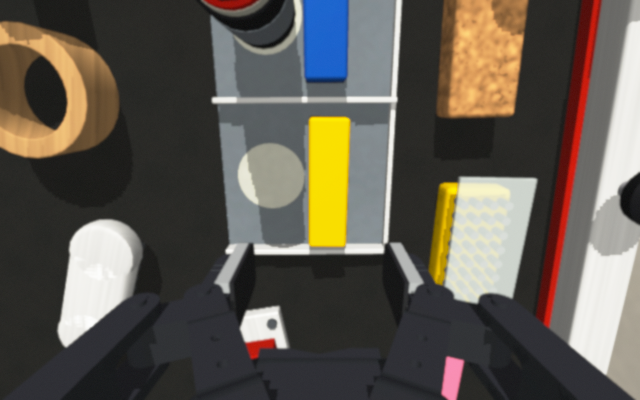

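Emit:
{"op": "apply_moves", "data": {
  "increments": [
    [0,0,8,0,0,0,-0.4],
    [0,0,20,-0.1,0,0,-0.4],
    [0,0,22,-0.1,-0.1,0,-0.4],
    [0,0,16,0,-0.1,0,-0.4],
    [0,0,9,0,0,0,-0.4],
    [0,0,3,0,0,0,-0.4],
    [0,0,0,0,0,0,-0.4],
    [0,0,0,0,0,0,-0.4]
  ]
}}

```text
t: 12.65
eef_pos: [0.6223, 0.0144, 0.108]
tool_rot: [-0.0, 1.0, -0.025, 0.001]
contact_force: [-0.7, -0.3, 1.1]
gripper_width: 0.7
```

Run:
```python
from h import *
o,_=st();print(o["joint_vel"].round(2))
plan([629.5,18,14],-3.5,6)
im,c=snap("wrist","w8"); print(proj(np.array([[.630,.018,.048]]),c))
k=4
u=cv2.resize(im,None,fx=k,fy=k,interpolation=cv2.INTER_CUBIC); m=mask(u,(24,120,180),(34,255,255)); m[240*k:]=0;m[:,400*k:]=0
q=blobs(m,500)[0]; bx=(cv2.boxPoints(cv2.minAreaRect(q))+.5)/k-.5; print(bx.round(1).tolist()); W=cast(bx,c,.048)*1000; print(W.round(1),W.mean(0))
```

```text
t 12.65 pos [622.3  14.4 108. ] grip 0.700 F [-0.7 -0.3  1.1]
x [ 0.9987 -0.0508  0.0029] z [ 2.9e-03  2.0e-04 -1.0e+00]
[ 0. -0.  0. -0.  0.  0.  0.]
t 12.65 pos [622.3  14.4 108. ] grip 0.700 F [-0.7 -0.3  1.1]
x [ 0.9987 -0.0508  0.0029] z [ 2.9e-03  2.0e-04 -1.0e+00]
total [  7.2   3.6 -94. ] rv [-0.  -0.2  0.6] peak mm 22.9 deg 0.1
[1, 0, 7] [-0.0, -0.0, 0.0]
[1, -1, 17] [-0.0, -0.0, 0.1]
[2, -1, 23] [-0.0, -0.0, 0.1]
[2, -1, 23] [-0.0, -0.0, 0.1]
[1, -1, 17] [-0.0, -0.0, 0.1]
[1, 0, 7] [-0.0, -0.0, 0.0]
[[329.5796128  209.32916096]]
[[303.3999938964844, 113.5999984741211], [360.3999938964844, 113.5999984741211], [360.3999938964844, 239.39999389648438], [303.3999938964844, 239.39999389648438]]
[[616.7  79.7  48. ]
 [651.1  77.9  48. ]
 [649.9  -4.4  48. ]
 [611.5  -2.4  48. ]] [632.3025934   37.69037173  48.        ]
```

View pics/w8.png

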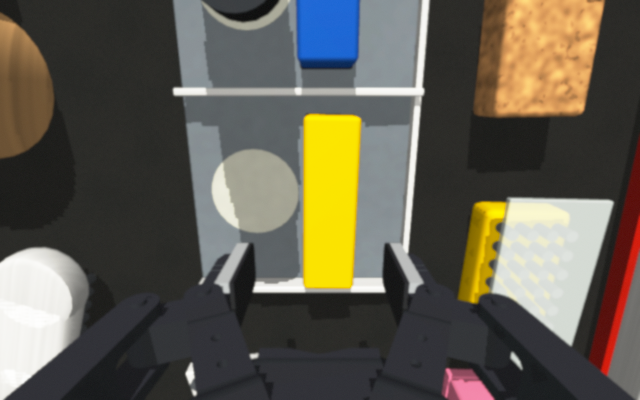

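Run:
```python
from h import *
c=imaging.get_calibration("wrist")
W=cast([[303.5,120],[360.5,120],[354,288],[304,288]],c,.048)*1000; print(W.round(1),W.mean(0).round(1))
W=cast([[303.5,114.5],[360.5,114.5]],c,.045)*1000; print(W.round(1))
print("spot",(cast([[255,191.3]],c,.004)*1000).round(1)); print("rim",(cast([[414,100],[405,285]],c,.014)*1000).round(1))
```

```text
[[616.6  75.9  48. ]
 [651.2  74.2  48. ]
 [644.9 -41.6  48. ]
 [609.5 -39.7  48. ]] [630.6  17.2  48. ]
[[616.7  79.1  45. ]
 [651.6  77.3  45. ]]
spot [[573.1  21.1   4. ]]
rim [[693.1  83.9  14. ]
 [690.2 -62.6  14. ]]
```

Emit:
{"op": "apply_moves", "data": {
  "increments": [
    [2,-1,8,0,0,0.1,-0.4],
    [2,-1,18,0,-0.1,0.1,-0.4],
    [2,-1,22,0,-0.1,0.1,-0.4],
    [1,-0.5,19,0,0,0.1,-0.4],
    [0.5,0,11,0,0,0,-0.4],
    [0,0,5,0,0,0,-0.4],
    [0,0,0,0,0,0,-0.4],
    [0,0,0,0,0,0,-0.4]
  ]
}}

```text
t: 13.7
eef_pos: [0.6304, 0.0177, 0.0183]
tool_rot: [-0.0, 1.0, -0.029, -0.001]
contact_force: [-0.1, -0.4, 0.0]
gripper_width: 0.698
```

Run:
```python
from h import *
togo([630.5,18,15],-3.5)
```

```text
t 13.70 pos [630.4  17.7  18.3] grip 0.698 F [-0.1 -0.4  0. ]
x [ 0.9983 -0.0582 -0.0018] z [-1.8e-03  2.0e-04 -1.0e+00]
tool shift mm [ 0.1 -0.3  3.3]
  turn 0 [-0.   0.1  0.2]
  turn 180 [  -0.2   -0.  -179.8]
```

Emit:
{"op": "apply_moves", "data": {
  "increments": [
    [0,0,3,0,0,0,-0.4],
    [0,0,0,0,0,0,1],
    [0,0,0,0,0,0,1],
    [0,0,0,0,0,0,1],
    [0,0,-8,0,0,0,1],
    [0,0,-22,0,0,0,1],
    [0,0,-30,0,0,0,1],
    [0,0,-25,0,0,0,1]
  ],
  "grip_force": 50
}}

```text
t: 14.7
eef_pos: [0.6288, 0.0177, 0.1024]
tool_rot: [0.0, 1.0, -0.029, -0.003]
contact_force: [-0.1, 0.1, -1.5]
gripper_width: 0.411
```

Run:
```python
from h import *
plan([541.5,-237.5,110],6.9,7)
```

```text
t 14.70 pos [628.8  17.7 102.4] grip 0.411 F [-0.1  0.1 -1.5]
x [ 0.9983 -0.0583 -0.0053] z [-0.0053 -0.     -1.    ]
total [ -87.3 -255.2    7.6] rv [ -0.    0.3 -10.2] peak mm 58.5 deg 2.2
[-4, 15, 0] [-0.0, 0.0, -0.6]
[-10, 36, -1] [-0.0, 0.0, -1.4]
[-16, 50, -1] [-0.0, 0.1, -2.0]
[-20, 55, -2] [-0.0, 0.1, -2.2]
[-20, 49, -1] [-0.0, 0.1, -2.0]
[-15, 34, -1] [-0.0, 0.0, -1.4]
[-6, 14, 0] [-0.0, 0.0, -0.6]
```

Emit:
{"op": "apply_moves", "data": {
  "increments": [
    [-4,10,-4,0,0,-1,1],
    [-10,24,-6,0,0,-2,1],
    [-14,32,-6,0,0.1,-2.5,1],
    [-15,30,0,0,0.1,-2.5,1],
    [-12,20,0,0,0.1,-1.5,1],
    [-5,8,0,0,0,-0.5,1],
    [0,0,0,0,0,0,1],
    [0,0,0,0,0,0,1]
  ]
}}

```text
t: 15.7
eef_pos: [0.5659, -0.1131, 0.1168]
tool_rot: [-0.0, 0.998, 0.063, -0.002]
contact_force: [0.3, 0.3, -1.0]
gripper_width: 0.415
```

Run:
```python
from h import *
o,_=st(); print(o["joint_vel"].round(2))
im,c=snap("wrist","w9"); crop(im,180,60,460,270,2.8,"w9c")
```

```text
t 15.70 pos [ 565.9 -113.1  116.8] grip 0.415 F [ 0.3  0.3 -1. ]
x [ 0.9922  0.125  -0.0031] z [-3.2e-03  5.0e-04 -1.0e+00]
[-0.  0.  0.  0. -0. -0.  0.]
```

View pics/w9.png

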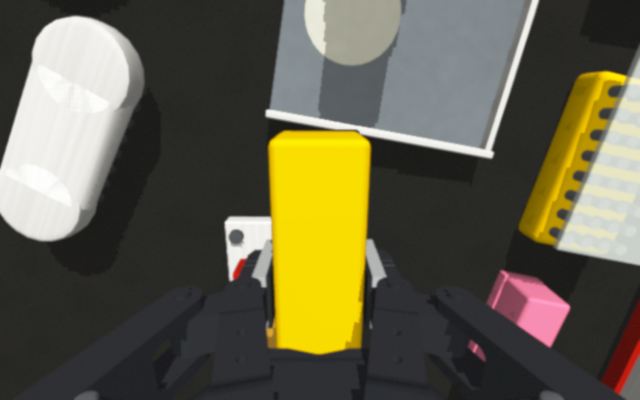

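View pics/w9c.png

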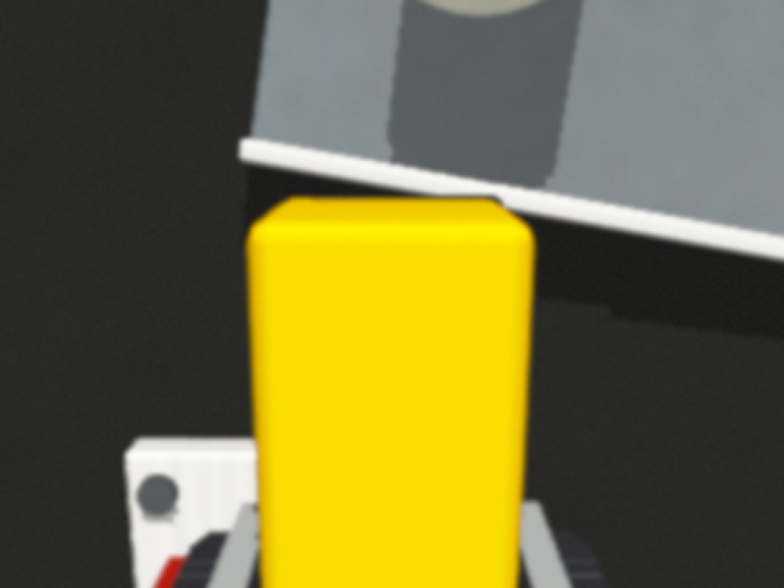

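```bash
cat > ov.py <<'E'
from h import *
def ov(im,c,cen,yaw,box,k,f):
    a=np.radians(yaw); Rm=np.array([[np.cos(a),-np.sin(a)],[np.sin(a),np.cos(a)]])
    u=cv2.resize(im[box[1]:box[3],box[0]:box[2]],None,fx=k,fy=k,interpolation=cv2.INTER_CUBIC)[:,:,::-1].copy()
    for (sx,sy,z,col) in [(21,63,40,(255,0,0)),(18,60,26,(0,255,0)),(37.5,110,14,(255,0,255))]:
        P=np.array([[sx,sy],[sx,-sy],[-sx,-sy],[-sx,sy]])@Rm.T+np.array(cen)
        p=(proj(np.c_[P,np.full(4,z)]/1000,c)-np.array(box[:2])+.5)*k-.5
        cv2.polylines(u,[p.round().astype(int).reshape(-1,1,2)],True,col,1)
    cv2.imwrite(f"pics/{f}.png",u)
t=np.load("pics/top0.npy");s=np.load("pics/scene0.npy")
ov(t,imaging.get_calibration("top"),(542.2,-240),6.9,(365,200,455,250),8,"ovt")
ov(s,imaging.get_calibration("scene"),(542.2,-240),6.9,(170,205,270,275),7,"ovs")
E
python3 ov.py
```

```text
(no output)
```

View pics/ovt.png

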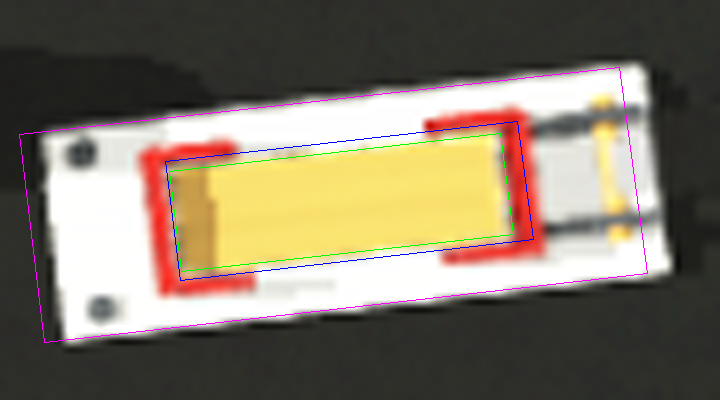

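View pics/ovs.png

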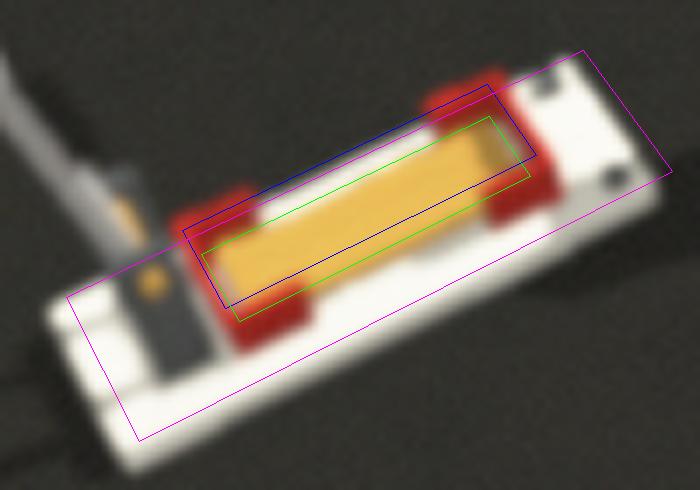

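Run:
```python
from h import *
o,M=st(); c=imaging.get_calibration("wrist")
for z in (.1485,.1498,.151):
    W=cast([[270,147],[370,147]],c,z); print(((W-o["eef_pos"])@M*1000).round(1))
im=np.load("pics/w9.npy"); crop(im,255,120,385,170,6,"w9d")
plan([542.2,-240,110],6.9,8)
```

```text
t 15.75 pos [ 565.9 -113.   116.8] grip 0.415 F [-0.7  0.5 -1.5]
x [ 0.9921  0.1253 -0.0032] z [-3.3e-03  4.0e-04 -1.0e+00]
[[-16.2 -57.1 -31.6]
 [ 17.8 -57.1 -31.8]]
[[-16.  -57.3 -32.9]
 [ 17.6 -57.3 -33.1]]
[[-15.9 -57.4 -34.1]
 [ 17.4 -57.4 -34.3]]
t 15.75 pos [ 565.9 -113.   116.8] grip 0.415 F [-0.7  0.5 -1.5]
x [ 0.9921  0.1253 -0.0032] z [-3.3e-03  4.0e-04 -1.0e+00]
total [ -23.7 -127.    -6.8] rv [-0.   0.2  0.3] peak mm 24.2 deg 0.1
[-2, 5, 0] [-0.0, 0.0, 0.0]
[-4, 13, 1] [-0.0, 0.0, 0.0]
[-6, 20, 1] [-0.0, 0.0, 0.0]
[-7, 23, 1] [-0.0, 0.0, 0.1]
[-7, 23, 1] [-0.0, 0.0, 0.1]
[-6, 20, 1] [-0.0, 0.0, 0.0]
[-4, 14, 1] [-0.0, 0.0, 0.0]
[-2, 5, 0] [-0.0, 0.0, 0.0]
```

View pics/w9d.png

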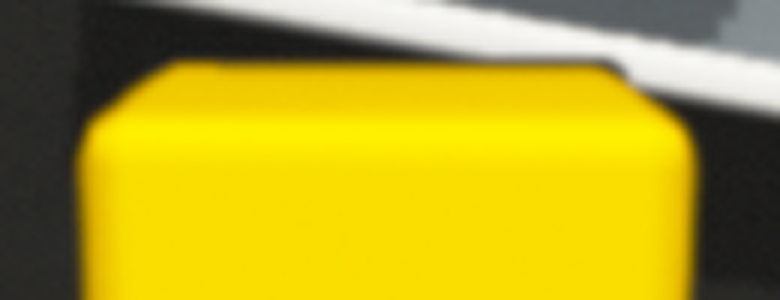

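Emit:
{"op": "apply_moves", "data": {
  "increments": [
    [-4,12,0,0,0.1,0,1],
    [-8,26,1,0,0.1,0.1,1],
    [-10,32,2,0,0,0.1,1],
    [-8,27,2,0,0,0.1,1],
    [-5,16,1,0,0,0,1],
    [-2,6,0,0,0,0,1],
    [0,0,0,0,0,0,1],
    [0,0,0,0,0,0,1]
  ]
}}

```text
t: 16.75
eef_pos: [0.5458, -0.2365, 0.1101]
tool_rot: [-0.001, 0.998, 0.064, 0.001]
contact_force: [-1.4, -0.9, -2.6]
gripper_width: 0.414
```

Run:
```python
from h import *
plan([542.2,-240,60],6.9,6)
```

```text
t 16.75 pos [ 545.8 -236.5  110.1] grip 0.414 F [-1.4 -0.9 -2.6]
x [0.9917 0.1284 0.0016] z [ 0.0014  0.0017 -1.    ]
total [ -3.6  -3.5 -50.1] rv [-0.1 -0.1  0.5] peak mm 12.2 deg 0.1
[0, 0, 4] [-0.0, -0.0, 0.0]
[-1, 1, 9] [-0.0, -0.0, 0.1]
[-1, 1, 12] [-0.0, -0.0, 0.1]
[-1, 1, 12] [-0.0, -0.0, 0.1]
[-1, 1, 9] [-0.0, -0.0, 0.1]
[0, 0, 4] [-0.0, -0.0, 0.0]
```

Emit:
{"op": "apply_moves", "data": {
  "increments": [
    [-1,1,5,0,0,0.1,1],
    [-1.5,1,11,0,0,0.2,1],
    [-1,1,13,0,0,0.2,1],
    [-0.5,0.5,11,0,0,0,1],
    [0,0,6,0,0,0,1],
    [0,0,2,0,0,0,1],
    [0,0,0,0,0,0,1],
    [0,0,0,0,0,0,1]
  ]
}}

```text
t: 17.75
eef_pos: [0.5425, -0.2383, 0.0579]
tool_rot: [-0.001, 0.998, 0.061, 0.0]
contact_force: [-0.3, 0.6, -1.7]
gripper_width: 0.417
```

Run:
```python
from h import *
togo([542.2,-240,37],6.9)
im,c=snap("scene","s10"); crop(im,150,170,290,290,5.5,"s10c")
im,c=snap("top","t10"); crop(im,360,180,480,260,6.5,"t10c")
```

```text
t 17.75 pos [ 542.5 -238.3   57.9] grip 0.417 F [-0.3  0.6 -1.7]
x [9.925e-01 1.224e-01 7.000e-04] z [ 3.0e-04  2.9e-03 -1.0e+00]
tool shift mm [-0.6  1.7 20.9]
  turn 0 [-0.2 -0.   0.1]
  turn 180 [ 1.000e-01 -3.000e-01 -1.799e+02]
```

View pics/s10c.png

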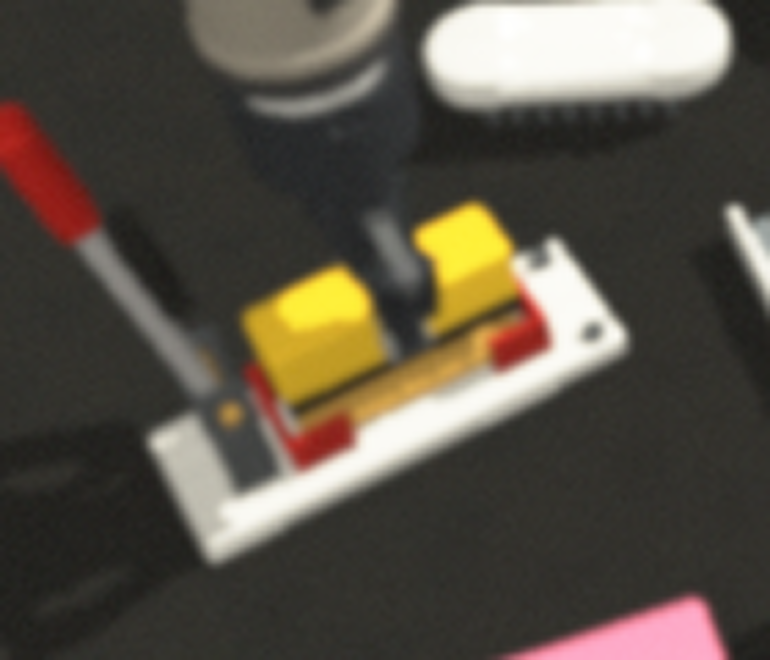

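View pics/t10c.png

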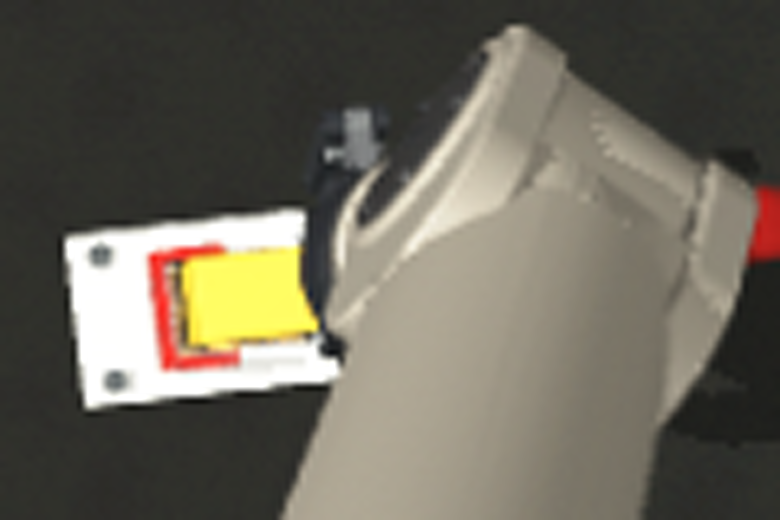

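Run:
```python
from h import *
c=imaging.get_calibration("top"); f=lambda p:(np.array(p)+.5)/6.5-.5+[360,180]
a=np.radians(6.9); Rm=np.array([[np.cos(a),-np.sin(a)],[np.sin(a),np.cos(a)]])
def loc(p,z): return (((cast(f(p),c,z)[:,:2]*1000)-[542.2,-240])@Rm).round(1)
print("bar end top edge", loc([[183,262],[193,347]],.0895))
print("lip outer z14",loc([[150,254],[165,369]],.014), "z40",loc([[150,254],[165,369]],.040))
print("lip inner top(z40)",loc([[168,262],[178,355]],.040))
print("base edges",loc([[65,238],[85,408],[300,210],[335,380]],.014))
```

```text
bar end top edge [[ 17.1  64.3]
 [-18.2  64.6]]
lip outer z14 [[ 25.9  65.9]
 [-25.2  65.6]] z40 [[ 24.5  69.9]
 [-25.4  69.6]]
lip inner top(z40) [[ 20.2  62.6]
 [-20.1  63.2]]
base edges [[ 37.1 102.5]
 [-38.3 102.7]
 [ 37.9  -3. ]
 [-38.4  -8.8]]
```

View pics/t10.png

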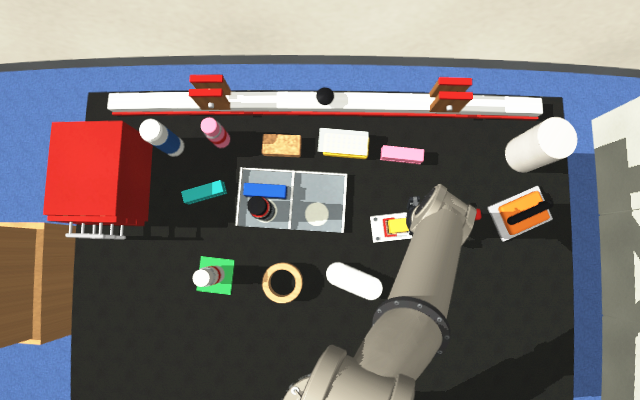

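Emit:
{"op": "apply_moves", "data": {
  "increments": [
    [-0.7,1.4,0,0,0,0.1,1],
    [0,0,0,0,0,0,1],
    [0,0,0,0,0,0,1],
    [0,0,3,0,0,0,1],
    [0,0,4,0,0,0,1],
    [0,0,3,0,0,0,1],
    [0,0,1,0,0,0,1],
    [0,0,0,0,0,0,1]
  ]
}}

```text
t: 18.85
eef_pos: [0.5422, -0.2398, 0.0464]
tool_rot: [-0.001, 0.998, 0.06, 0.001]
contact_force: [0.4, -0.0, -2.2]
gripper_width: 0.415
```

Run:
```python
from h import *
togo([541.8,-240,37],6.9)
```

```text
t 18.85 pos [ 542.2 -239.8   46.4] grip 0.415 F [ 0.4 -0.  -2.2]
x [0.9927 0.1206 0.0012] z [ 8.0e-04  2.9e-03 -1.0e+00]
tool shift mm [-0.4  0.2  9.4]
  turn 0 [-0.2 -0.1  0. ]
  turn 180 [ 1.0e-01 -2.0e-01 -1.8e+02]
```

Emit:
{"op": "apply_moves", "data": {
  "increments": [
    [-0.3,0,2,0,0,0,1],
    [0,0,3,0,0,0,1],
    [0,0,2,0,0,0,1],
    [0,0,1,0,0,0,1],
    [0,0,0.5,0,0,0,1],
    [0,0,0,0,0,0,1],
    [0,0,0,0,0,0,1],
    [0,0,0,0,0,0,1]
  ]
}}

```text
t: 19.85
eef_pos: [0.5421, -0.2399, 0.038]
tool_rot: [-0.001, 0.998, 0.06, 0.001]
contact_force: [-0.2, -0.3, 0.2]
gripper_width: 0.414
```

Run:
```python
from h import *
togo([541.8,-240,37],6.9)
im,c=snap("scene","s11"); crop(im,150,170,290,290,5.5,"s11c")
```

```text
t 19.85 pos [ 542.1 -239.9   38. ] grip 0.414 F [-0.2 -0.3  0.2]
x [0.9927 0.1205 0.0019] z [ 0.0015  0.0029 -1.    ]
tool shift mm [-0.3  0.1  1. ]
  turn 0 [-0.2 -0.1  0. ]
  turn 180 [   0.2   -0.2 -180. ]
```

View pics/s11c.png

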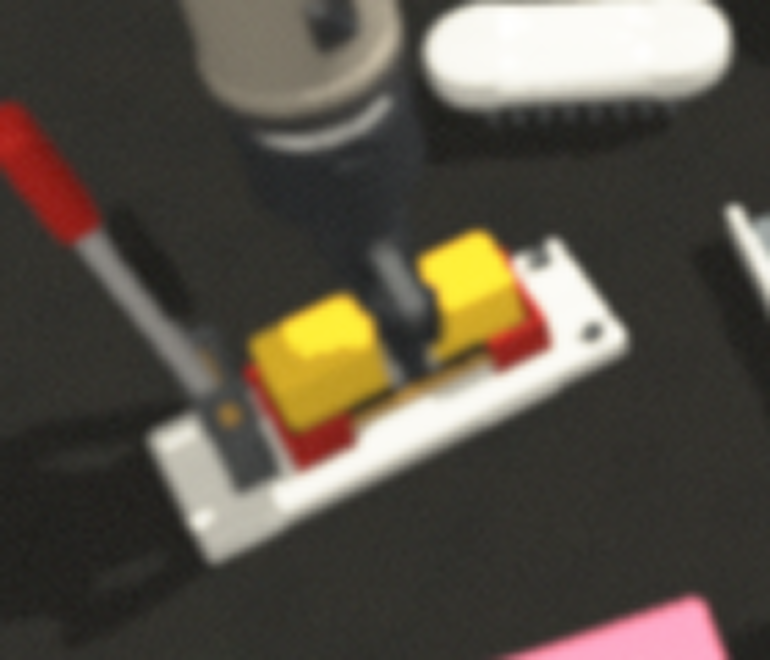

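Emit:
{"op": "apply_moves", "data": {
  "increments": [
    [0,0,0,0,0,0,0.6],
    [0,0,0,0,0,0,-0.3],
    [0,0,0,0,0,0,-0.5],
    [0,0,0,0,0,0,-0.5],
    [0,0,-10,0,0,0,-0.5],
    [0,0,-30,0,0,0,-0.5],
    [0,0,-45,0,0,0,-0.5],
    [0,0,-55,0,0,0,0]
  ]
}}

```text
t: 20.9
eef_pos: [0.5399, -0.2396, 0.1797]
tool_rot: [-0.002, 0.998, 0.06, -0.002]
contact_force: [0.4, -0.4, 0.7]
gripper_width: 0.549
```

Run:
```python
from h import *
st()
ct=imaging.get_calibration("top");cs=imaging.get_calibration("scene")
P,e=two([[478.2,214.2]],ct,[[151.4,190.3]],cs); print("tip",(P*1000).round(1),e)
a=np.radians(6.9); yv=np.array([-np.sin(a),np.cos(a)]); h=np.array([541.8,-240])-85*yv; print("hinge",h,"u",yv)
print("along y",(P[:2]*1000-h)@yv,"x off",(P[:2]*1000-h)@[np.cos(a),np.sin(a)],"z",P[2]*1000-75, np.arctan2(P[2]*1000-75,(P[:2]*1000-h)@yv))
im,c=snap("scene","s12"); crop(im,120,130,290,290,4.7,"s12c")
```

```text
t 20.90 pos [ 539.9 -239.6  179.7] grip 0.549 F [ 0.4 -0.4  0.7]
x [ 0.9927  0.1203 -0.0045] z [-0.0051  0.0042 -1.    ]
tip [ 555.  -353.4  264.6] 0.0053082474974835295
hinge [ 552.0116313  -324.38437406] u [-0.12013684  0.99275734]
along y -29.16660103724253 x off -0.503527653060417 z 189.6436862548266 1.723397488224478
```

View pics/s12c.png

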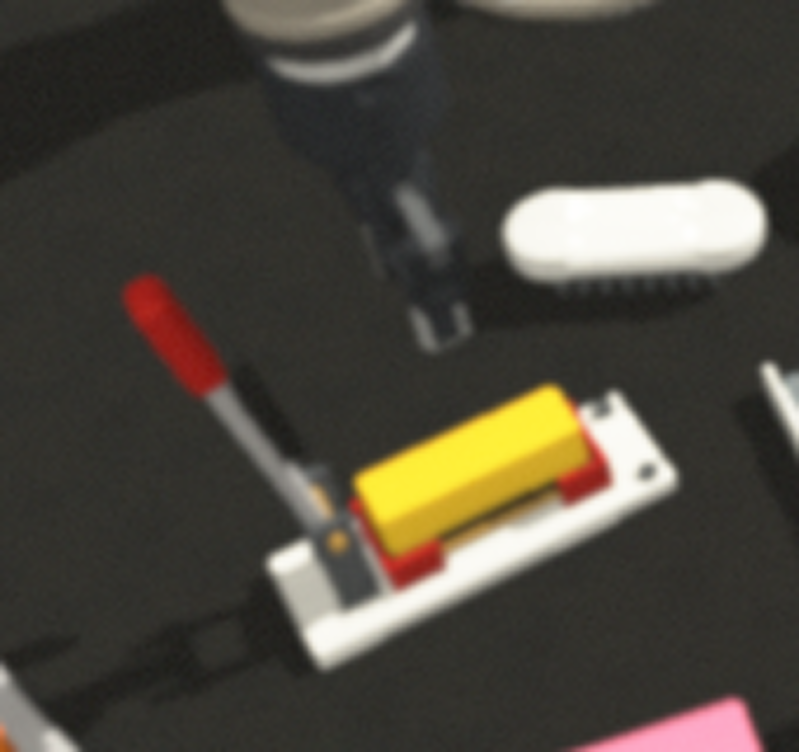

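Emit:
{"op": "apply_moves", "data": {
  "increments": [
    [0,0,-15,0,0,0,1],
    [0,0,-40,0,0,0,1],
    [0,5,-45,0,0,0,1],
    [1,25,-20,0,0,0,1],
    [1,45,-5,0,0,0,1],
    [0,45,0,0,0,0,1],
    [0,28,0,0,0,0,1],
    [0,10,0,0,0,0,1]
  ]
}}

```text
t: 21.95
eef_pos: [0.5651, -0.4022, 0.3253]
tool_rot: [0.001, 0.998, 0.061, 0.009]
contact_force: [0.4, 0.4, -0.7]
gripper_width: -0.0
```

```bash
cat >> h.py <<'E'
A7=np.radians(6.9); XV=np.array([np.cos(A7),np.sin(A7)]); YV=np.array([-np.sin(A7),np.cos(A7)]); HG=np.array([541.8,-240])-85*YV
def loc():
    o,M=st(); p=o["eef_pos"]*1000; d=p[:2]-HG; y=d@YV; print("hinge-local x %.1f y %.1f z %.1f"%(d@XV,y,p[2]-75), "vel",o["joint_vel"].round(2)); return o
E
python3 - <<'E'
from h import *
loc(); togo([561,-399,232],6.9)
E
```

```text
t 21.95 pos [ 565.1 -402.2  325.3] grip -0.000 F [ 0.4  0.4 -0.7]
x [0.9923 0.1225 0.0177] z [ 1.790e-02 -9.000e-04 -9.998e-01]
hinge-local x 3.6 y -78.8 z 250.3 vel [ 0.13  0.1  -0.01 -0.15 -0.06  0.06  0.11]
t 21.95 pos [ 565.1 -402.2  325.3] grip -0.000 F [ 0.4  0.4 -0.7]
x [0.9923 0.1225 0.0177] z [ 1.790e-02 -9.000e-04 -9.998e-01]
tool shift mm [-5.3 -3.9 93.2]
  turn 0 [ 0.2 -1.   0.1]
  turn 180 [   1.6    0.3 -179.9]
```

Emit:
{"op": "apply_moves", "data": {
  "increments": [
    [-1,0,10,0,-0.3,0,1],
    [-2,0,20,0,-0.4,0,1],
    [-1,0,24,0,-0.3,0,1],
    [0,0,18,0,0,0,1],
    [0,0,10,0,0,0,1],
    [0,0,4,0,0,0,1],
    [0,0,0,0,0,0,1],
    [0,0,0,0,0,0,1]
  ]
}}

```text
t: 22.95
eef_pos: [0.5623, -0.3965, 0.2331]
tool_rot: [-0.0, 0.998, 0.064, -0.001]
contact_force: [-0.5, 0.5, 1.2]
gripper_width: -0.003
```

Run:
```python
from h import *
loc()
im,c=snap("scene","s13"); crop(im,80,110,290,290,3.8,"s13c")
```

```text
t 22.95 pos [ 562.3 -396.5  233.1] grip -0.003 F [-0.5  0.5  1.2]
x [ 0.9918  0.128  -0.0012] z [-1.3e-03  9.0e-04 -1.0e+00]
hinge-local x 1.6 y -72.8 z 158.1 vel [ 0. -0.  0. -0.  0. -0.  0.]
```

View pics/s13c.png

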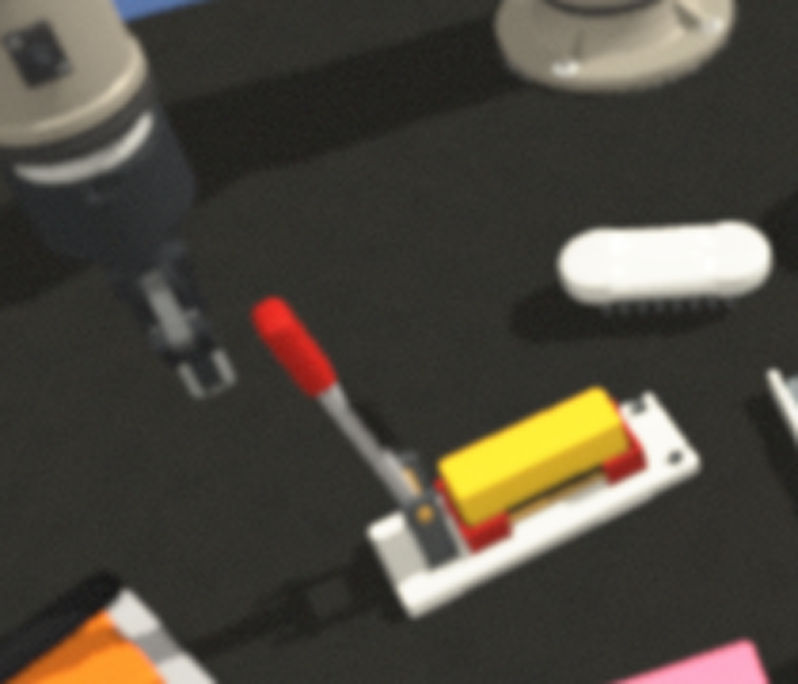

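```bash
cat > arc.py <<'E'
import numpy as np
def pt(th,r=154,extra=0):
    s,c=np.sin(th),np.cos(th); return np.array([r*c-(12+11*s+extra)*s, r*s+(12+11*s+extra)*c])
if __name__=="__main__":
    prev=None
    for th in [1.85,1.72,1.6,1.45,1.3,1.1,.9,.7,.5,.3,.2,.12,.06,0]:
        p=pt(th); print(th,p.round(1), None if prev is None else (prev-p).round(1)); prev=p
E
python3 arc.py
```

```text
1.85 [-64.1 141.8] None
1.72 [-45.5 148.9] [-18.6  -7.1]
1.6 [-27.5 153.3] [-18.   -4.4]
1.45 [ -4.2 155.6] [-23.3  -2.4]
1.3 [ 19.4 154.4] [-23.6   1.2]
1.1 [ 50.4 147.1] [-31.    7.3]
0.9 [ 79.6 133.4] [-29.2  13.7]
0.7 [105.5 113.8] [-25.9  19.6]
0.5 [126.9  89. ] [-21.4  24.8]
0.3 [142.6  60.1] [-15.7  28.9]
0.2 [148.1  44.5] [-5.5 15.6]
0.12 [151.3  31.7] [-3.2 12.8]
0.06 [153.   21.9] [-1.7  9.8]
0 [154.  12.] [-1.   9.9]
```

Emit:
{"op": "apply_moves", "data": {
  "increments": [
    [-1,-10,0,0,0,0,1],
    [0,-14,0,0,0,0,1],
    [0,-16,0,0,0,0,1],
    [0,-18,0,0,0,0,1],
    [0,-22,0,0,0,0,1],
    [0,-22,2,0,0,0,1],
    [0,-22,5,0,0,0,1],
    [0,-15,5,0,0,0,1]
  ]
}}

```text
t: 24.0
eef_pos: [0.5426, -0.2502, 0.2227]
tool_rot: [0.001, 0.998, 0.065, 0.001]
contact_force: [-0.4, -1.6, 0.1]
gripper_width: -0.007
```

Run:
```python
from h import *
loc()
im,c=snap("scene","s14"); crop(im,80,110,290,290,3.8,"s14c")
```

```text
t 24.00 pos [ 542.6 -250.2  222.7] grip -0.007 F [-0.4 -1.6  0.1]
x [0.9916 0.1293 0.0026] z [ 0.0028 -0.0014 -1.    ]
hinge-local x -0.4 y 74.8 z 147.7 vel [-0.2  -0.09 -0.02  0.21  0.04 -0.15 -0.2 ]
```

View pics/s14c.png

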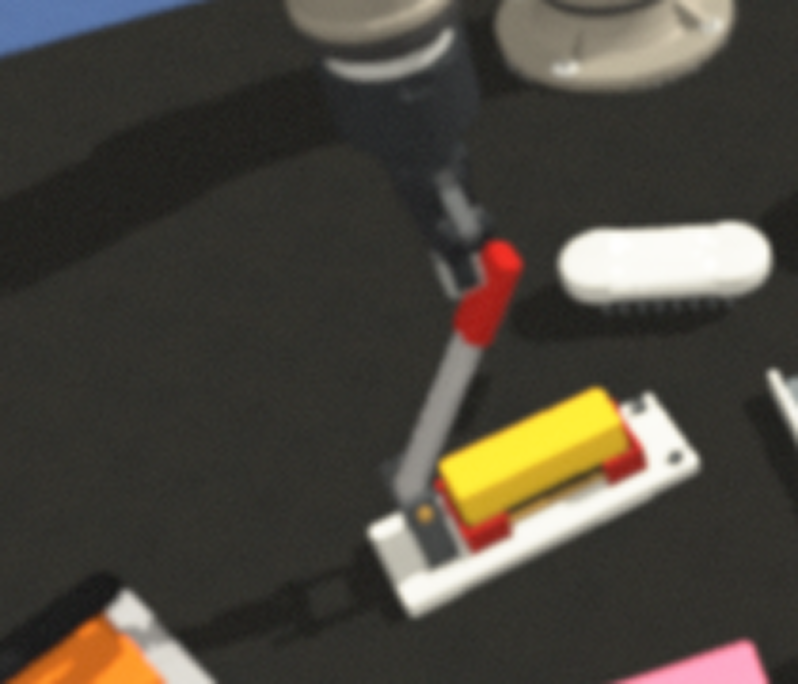

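Emit:
{"op": "apply_moves", "data": {
  "increments": [
    [0,-17,12,0,0,0,1],
    [0,-16,16,0,0,0,1],
    [0,-14,20,0,0,0,1],
    [0,-10,20,0,0,0,1],
    [0,-7,18,0,0,0,1],
    [0,-4,12,0,0,0,1],
    [0,-2,6,0,0,0,1],
    [0,0,0,0,0,0,1]
  ]
}}

```text
t: 25.05
eef_pos: [0.5324, -0.1717, 0.1119]
tool_rot: [-0.001, 0.998, 0.066, 0.0]
contact_force: [-0.0, 0.5, -0.6]
gripper_width: -0.002
```

Run:
```python
from h import *
loc()
im,c=snap("scene","s15"); crop(im,120,130,290,290,4.7,"s15c")
```

```text
t 25.05 pos [ 532.4 -171.7  111.9] grip -0.002 F [-0.   0.5 -0.6]
x [9.913e-01 1.313e-01 9.000e-04] z [ 6.0e-04  2.2e-03 -1.0e+00]
hinge-local x -1.2 y 154.0 z 36.9 vel [ 0. -0.  0. -0.  0. -0. -0.]
```

View pics/s15c.png

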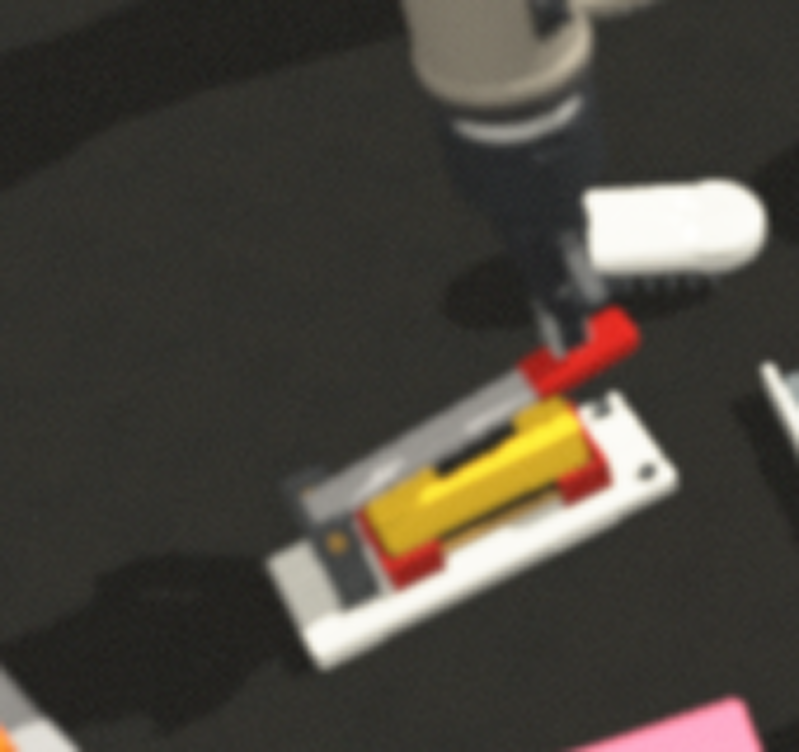

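Emit:
{"op": "apply_moves", "data": {
  "increments": [
    [0,-1,3,0,0,0,1],
    [0,-1,4,0,0,0,1],
    [0,0,4,0,0,0,1],
    [0,0,4,0,0,0,1],
    [0,0,3,0,0,0,1],
    [0,0,3,0,0,0,1],
    [0,0,2,0,0,0,1],
    [0,0,1,0,0,0,1]
  ]
}}

```text
t: 26.1
eef_pos: [0.5329, -0.1695, 0.0879]
tool_rot: [-0.001, 0.998, 0.065, 0.001]
contact_force: [0.4, 0.6, 2.0]
gripper_width: -0.0
```

Run:
```python
from h import *
loc()
```

```text
t 26.10 pos [ 532.9 -169.5   87.9] grip -0.000 F [0.4 0.6 2. ]
x [0.9914 0.1306 0.0031] z [ 0.0027  0.0032 -1.    ]
hinge-local x -0.3 y 156.0 z 12.9 vel [ 0.    0.01 -0.01  0.   -0.01 -0.02  0.01]
```

Emit:
{"op": "apply_moves", "data": {
  "increments": [
    [0,0,1.5,0,0,0,1],
    [0,0,1.5,0,0,0,1],
    [0,0,2,0,0,0,1],
    [0,0,2,0,0,0,1],
    [0,0,3,0,0,0,1],
    [0,0,3,0,0,0,1],
    [0,0,3,0,0,0,1],
    [0,0,3,0,0,0,1]
  ]
}}

```text
t: 27.1
eef_pos: [0.5333, -0.1695, 0.0865]
tool_rot: [-0.008, 0.998, 0.064, 0.004]
contact_force: [-12.0, 5.7, 33.7]
gripper_width: -0.003
```

Run:
```python
from h import *
loc()
im,c=snap("scene","s16"); crop(im,120,130,290,290,4.7,"s16c")
```

```text
t 27.10 pos [ 533.3 -169.5   86.5] grip -0.003 F [-12.    5.7  33.7]
x [0.9918 0.1273 0.0081] z [ 0.0061  0.0162 -0.9998]
hinge-local x 0.0 y 156.0 z 11.5 vel [ 0.02 -0.   -0.01  0.   -0.02  0.    0.02]
```

View pics/s16c.png

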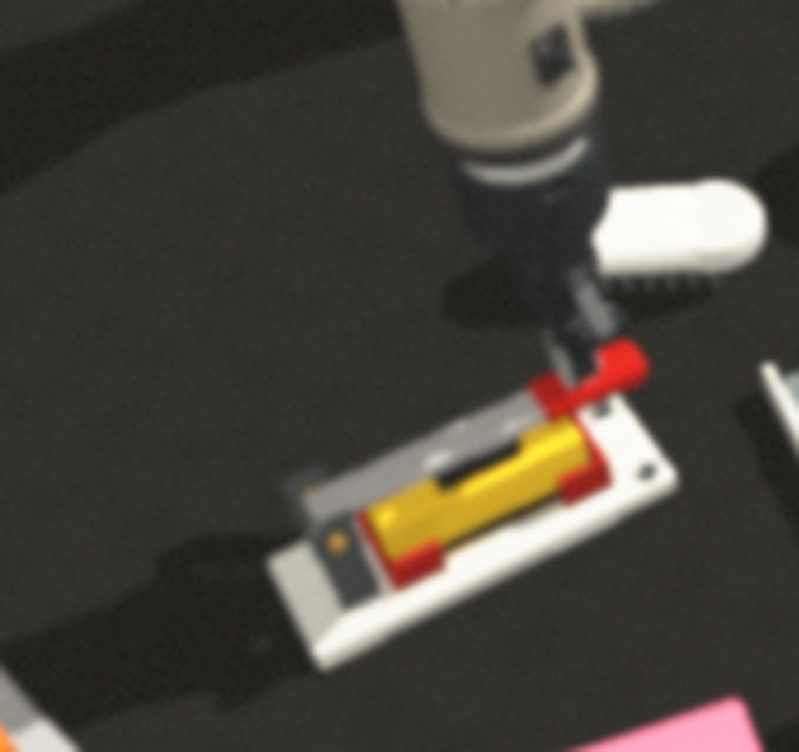

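Emit:
{"op": "apply_moves", "data": {
  "increments": [
    [0,0,-5,0,0,0,1],
    [0,0,-20,-0.3,0,0,1],
    [0,0,-35,-0.3,-0.1,0,1],
    [0,0,-40,-0.3,-0.1,0,0.5],
    [0,0,-25,0,0,0,0],
    [0,0,-8,0,0,0,-0.6],
    [0,0,0,0,0,0,-1],
    [0,0,0,0,0,0,-1]
  ]
}}

```text
t: 28.15
eef_pos: [0.532, -0.1724, 0.2264]
tool_rot: [0.002, 0.998, 0.063, 0.003]
contact_force: [-0.1, -0.2, 0.3]
gripper_width: 1.0
```

Run:
```python
from h import *
loc()
im,c=snap("scene","s17"); crop(im,120,130,290,290,4.7,"s17c")
im=np.load("pics/t10.npy"); ct=imaging.get_calibration("top"); k=6
crop(im,180,245,250,305,9,"t10p")
u=cv2.resize(im[255:300,190:240],None,fx=k,fy=k,interpolation=cv2.INTER_CUBIC); m=mask(u,(0,0,215),(180,40,255))
for q in blobs(m,200)[:2]:
    (x,y),r=cv2.minEnclosingCircle(q); p=[[(x+.5)/k-.5+190,(y+.5)/k-.5+255]]; print(p,r/k,(cast(p,ct,.153)*1000).round(1))
```

```text
t 28.15 pos [ 532.  -172.4  226.4] grip 1.000 F [-0.1 -0.2  0.3]
x [0.9922 0.1249 0.0057] z [ 0.0062 -0.004  -1.    ]
hinge-local x -1.6 y 153.3 z 151.4 vel [ 0.  0. -0.  0.  0.  0. -0.]
[[200.78514099121094, 277.38554128011066]] 8.99630864461263 [[395.6 307.4 153. ]]
```

View pics/s17c.png

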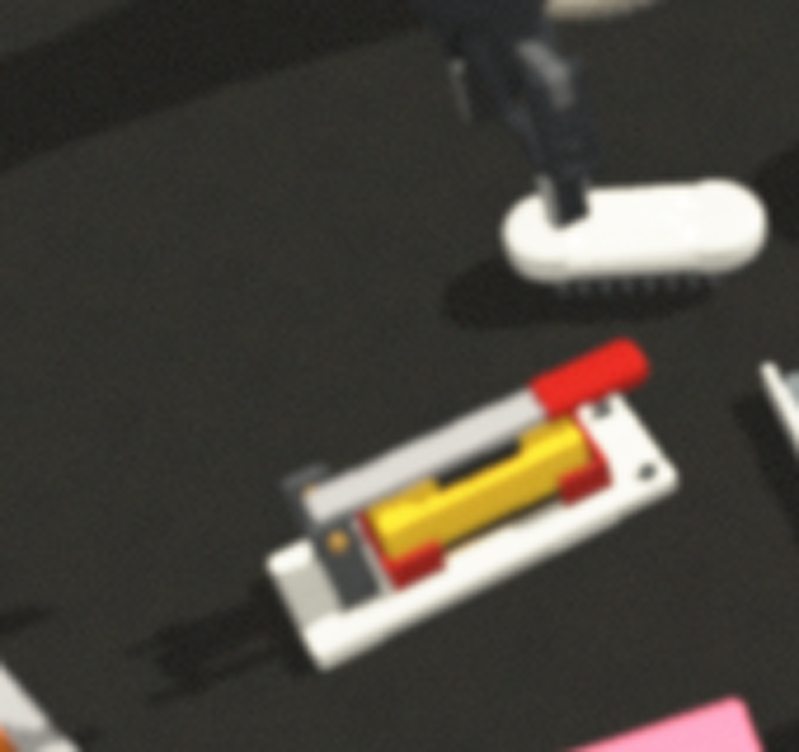

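View pics/t10p.png

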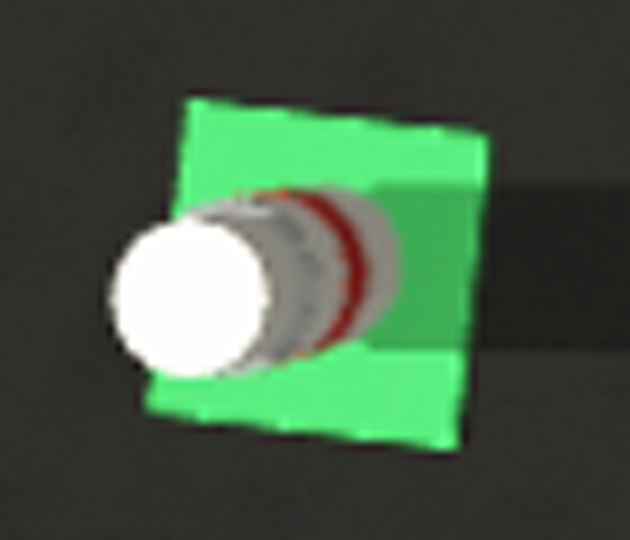

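Run:
```python
from h import *
plan([395,309,222],7,11)
```

```text
t 28.20 pos [ 531.9 -172.4  226.2] grip 0.998 F [ 0.9 -0.2 -0.8]
x [0.9922 0.1248 0.0053] z [ 0.0058 -0.0039 -1.    ]
total [-136.9  481.4   -4.2] rv [ 0.3 -0.3  0.2] peak mm 70.0 deg 0.1
[-2, -12, 0] [0.0, -0.0, 0.0]
[-5, -30, 0] [0.0, -0.0, 0.0]
[-7, -46, 0] [0.0, -0.0, 0.0]
[-9, -59, 0] [0.0, -0.0, 0.0]
[-10, -66, 0] [0.0, -0.0, 0.0]
[-11, -69, 0] [0.0, -0.0, 0.0]
[-10, -66, 0] [0.0, -0.0, 0.0]
[-9, -59, 0] [0.0, -0.0, 0.0]
[-7, -46, 0] [0.0, -0.0, 0.0]
[-5, -30, 0] [0.0, -0.0, 0.0]
[-2, -12, 0] [0.0, -0.0, 0.0]
```

Emit:
{"op": "apply_moves", "data": {
  "increments": [
    [-3,-20,0,0,0,0,-1],
    [-6,-40,0,0.1,-0.1,0,-1],
    [-9,-55,0,0.1,-0.1,0,-1],
    [-9,-60,0,0.1,-0.1,0,-1],
    [-9,-60,0,0,0,0,-1],
    [-9,-60,0,0,0,0,-1],
    [-9,-58,0,0,0,0,-1],
    [-7,-48,0,0,0,0,-1]
  ]
}}

```text
t: 29.2
eef_pos: [0.4169, 0.2243, 0.2183]
tool_rot: [0.003, 0.998, 0.057, -0.005]
contact_force: [0.1, 0.3, 0.1]
gripper_width: 1.002
```

Run:
```python
from h import *
plan([395,309,190],7,5)
print(bot.get_obs()["joint_vel"].round(2))
```

```text
t 29.20 pos [416.9 224.3 218.3] grip 1.002 F [0.1 0.3 0.1]
x [ 0.9933  0.1148 -0.0103] z [-0.0097 -0.0059 -0.9999]
total [-21.9  84.7 -28.3] rv [ 0.3  0.6 -0.4] peak mm 27.4 deg 0.2
[-1, -9, 3] [0.0, 0.1, -0.0]
[-3, -21, 7] [0.1, 0.1, -0.1]
[-3, -26, 8] [0.1, 0.2, -0.1]
[-3, -21, 7] [0.1, 0.1, -0.1]
[-1, -9, 3] [0.0, 0.1, -0.0]
[-0.52  0.14 -0.29 -0.16  0.    0.02 -0.82]
```

Emit:
{"op": "apply_moves", "data": {
  "increments": [
    [-3,-30,4,0,0.1,0,-1],
    [-3,-22,6,0.1,0.2,0,-1],
    [-2,-13,6,0.1,0.2,0,-1],
    [-1,-5,4,0.1,0.1,0,-1],
    [0,0,2,0,0,0,-1],
    [0,0,0,0,0,0,-1],
    [0,0,0,0,0,0,-1],
    [0,0,0,0,0,0,-1]
  ]
}}

```text
t: 30.2
eef_pos: [0.3971, 0.2946, 0.1918]
tool_rot: [0.002, 0.998, 0.059, -0.002]
contact_force: [0.2, -0.3, 0.1]
gripper_width: 0.995
```

Run:
```python
from h import *
togo([395,309,117],7)
im,c=snap("wrist","w20"); 
m=mask(im,(0,0,215),(180,30,255)); m[:, :200]=0; m[:,450:]=0; m[290:]=0
for q in blobs(m,300)[:2]:
    (x,y),(a,b),an=cv2.fitEllipse(q); print(x,y,a,b,(cast([[x,y]],c,.153)*1000).round(1))
```

```text
t 30.20 pos [397.1 294.6 191.8] grip 0.995 F [ 0.2 -0.3  0.1]
x [ 0.9931  0.1173 -0.0043] z [-0.0039 -0.0041 -1.    ]
tool shift mm [ -0.  -14.9  74.8]
  turn 0 [ 0.2  0.2 -0.3]
  turn 180 [  0.4  -0.3 179.7]
317.958984375 197.1142120361328 72.14429473876953 80.80731201171875 [[394.6 312.8 153. ]]
```

View pics/w20.png

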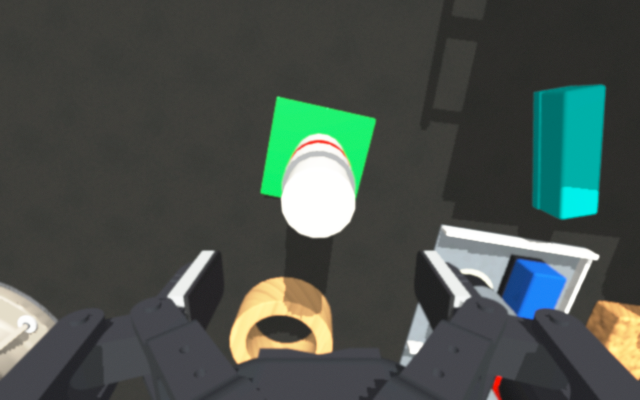

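Emit:
{"op": "apply_moves", "data": {
  "increments": [
    [0,-5,0,0,0,0,-1],
    [0,-6,4,0.1,0.1,0,-1],
    [0,-3,12,0.1,0.1,0,-1],
    [0,-1,20,0,0,0,-1],
    [0,0,18,0,0,0,-1],
    [0,0,11,0,0,0,-1],
    [0,0,5,0,0,0,-1],
    [0,0,0,0,0,0,-1]
  ]
}}

```text
t: 31.25
eef_pos: [0.3944, 0.3114, 0.1171]
tool_rot: [0.0, 0.998, 0.06, -0.001]
contact_force: [-0.4, -0.8, 0.1]
gripper_width: 1.001
```

Run:
```python
from h import *
togo([394.8,309.5,117],7)
im,c=snap("wrist","w21")
```

```text
t 31.25 pos [394.4 311.4 117.1] grip 1.001 F [-0.4 -0.8  0.1]
x [ 0.9929  0.119  -0.0011] z [-1.1e-03 -2.0e-04 -1.0e+00]
tool shift mm [0.2 2.  0.1]
  turn 0 [ 0.   0.1 -0.2]
  turn 180 [ 1.000e-01 -0.000e+00  1.798e+02]
```

View pics/w21.png

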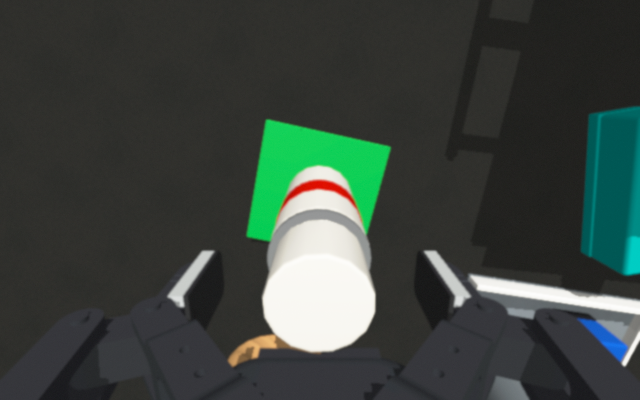

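Emit:
{"op": "apply_moves", "data": {
  "increments": [
    [0,1.5,0,0,0,0,-1],
    [0,0,0,0,0,0,1],
    [0,0,0,0,0,0,1],
    [0,0,0,0,0,0,1],
    [0,0,-6,0,0,0,1],
    [0,0,-20,0,0,0,1],
    [0,0,-25,0,0,0,1],
    [0,0,-20,0,0,0,1]
  ],
  "grip_force": 40
}}

```text
t: 32.3
eef_pos: [0.3933, 0.3085, 0.1899]
tool_rot: [0.001, 0.998, 0.059, -0.002]
contact_force: [0.4, 0.3, -3.8]
gripper_width: 0.507
```

Run:
```python
from h import *
plan([573,20,192],7,8)
```

```text
t 32.30 pos [393.3 308.5 189.9] grip 0.507 F [ 0.4  0.3 -3.8]
x [ 0.9929  0.1187 -0.0039] z [-0.0036 -0.0029 -1.    ]
total [ 179.7 -288.5    2.1] rv [ 0.1  0.2 -0.2] peak mm 63.6 deg 0.1
[6, 13, 0] [0.0, 0.0, -0.0]
[16, 34, 0] [0.0, 0.0, -0.0]
[23, 49, 0] [0.0, 0.0, -0.0]
[27, 58, 0] [0.0, 0.0, -0.0]
[27, 58, 0] [0.0, 0.0, -0.0]
[23, 49, 0] [0.0, 0.0, -0.0]
[16, 34, 0] [0.0, 0.0, -0.0]
[6, 13, 0] [0.0, 0.0, -0.0]
```

Emit:
{"op": "apply_moves", "data": {
  "increments": [
    [8,17,0,0,0,0,1],
    [17,36,0,0,0.1,0,1],
    [24,50,0,0,0.1,0,1],
    [26,55,0,0,0,0,1],
    [25,54,0,0,0,0,1],
    [21,45,0,0,0,0,1],
    [14,30,0,0,0,0,1],
    [6,12,0,0,0,0,1]
  ]
}}

```text
t: 33.3
eef_pos: [0.5731, 0.0228, 0.1919]
tool_rot: [0.0, 0.998, 0.063, 0.0]
contact_force: [-0.2, 1.0, -3.7]
gripper_width: 0.501
```

Run:
```python
from h import *
togo([573,20,118],7)
```

```text
t 33.30 pos [573.1  22.8 191.9] grip 0.501 F [-0.2  1.  -3.7]
x [9.921e-01 1.253e-01 4.000e-04] z [ 4.e-04 -0.e+00 -1.e+00]
tool shift mm [-0.5  2.8 73.9]
  turn 0 [ 0.  -0.   0.2]
  turn 180 [   0.     0.  -179.8]
```

Residual motion will carry it slightly further, so I'll settle at a low hover, then correct.

Emit:
{"op": "apply_moves", "data": {
  "increments": [
    [0,0,4,0,0,0,1],
    [0,0,12,0,0,0,1],
    [0,0,18,0,0,0,1],
    [0,0,16,0,0,0,1],
    [0,0,9,0,0,0,1],
    [0,0,3,0,0,0,1],
    [0,0,0,0,0,0,1],
    [0,0,0,0,0,0,1]
  ]
}}

```text
t: 34.3
eef_pos: [0.57, 0.0302, 0.1251]
tool_rot: [-0.002, 0.998, 0.067, -0.002]
contact_force: [-0.3, 0.0, -3.2]
gripper_width: 0.507
```

Run:
```python
from h import *
togo([573,20,118],7)
im,c=snap("wrist","w22"); im,c=snap("scene","s22"); crop(im,265,120,420,260,5,"s22c")
```

```text
t 34.30 pos [570.   30.2 125.1] grip 0.507 F [-0.3  0.  -3.2]
x [ 0.991   0.1337 -0.0032] z [-0.0037  0.003  -1.    ]
tool shift mm [ 1.6 10.5  7.1]
  turn 0 [-0.2  0.2  0.7]
  turn 180 [  -0.3   -0.3 -179.3]
```

View pics/w22.png

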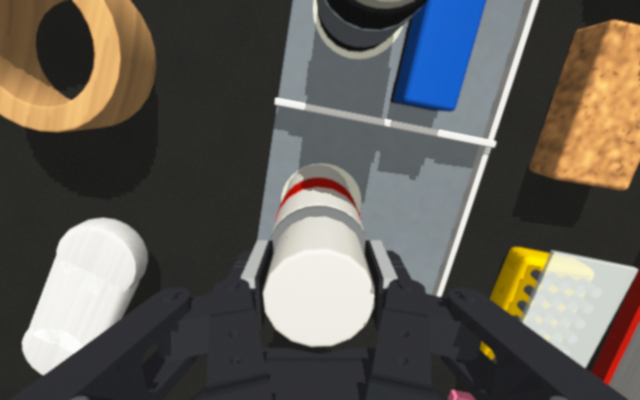

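View pics/s22c.png

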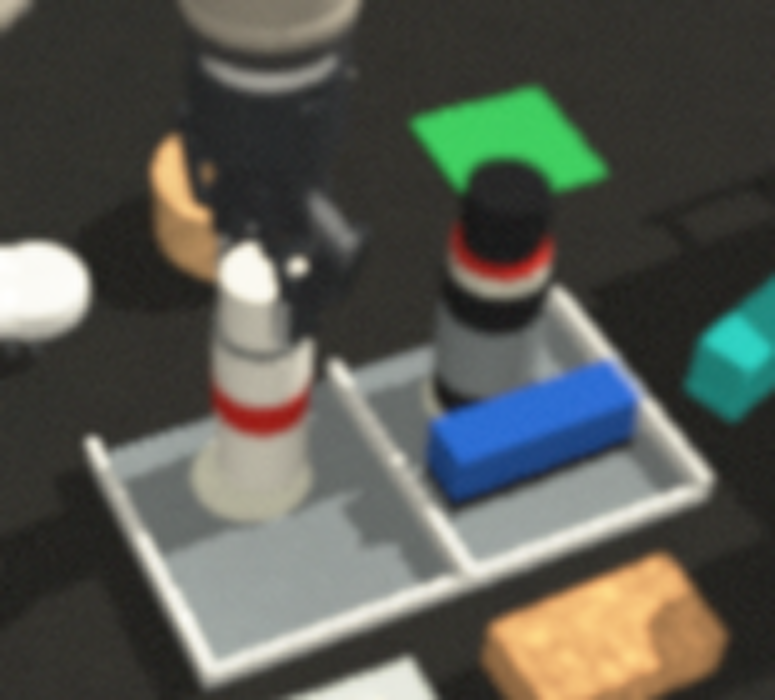

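Emit:
{"op": "apply_moves", "data": {
  "increments": [
    [0.5,4,0,0,0.1,0,1],
    [0.5,4,0,-0.1,0.1,0,1],
    [0,1.5,0,0,0,0,1],
    [0,0,0,0,0,0,1],
    [0,0,2,0,0,0,1],
    [0,0,2,0,0,0,1],
    [0,0,0,0,0,0,1],
    [0,0,0,0,0,0,1]
  ]
}}

```text
t: 35.4
eef_pos: [0.5728, 0.02, 0.1214]
tool_rot: [-0.001, 0.998, 0.067, 0.001]
contact_force: [0.3, 0.3, -2.5]
gripper_width: 0.504
```

Run:
```python
from h import *
togo([573,20,118],7)
im,c=snap("wrist","w23"); im,c=snap("scene","s23"); crop(im,265,120,420,260,5,"s23c")
```

```text
t 35.40 pos [572.8  20.  121.4] grip 0.504 F [ 0.3  0.3 -2.5]
x [0.9911 0.1332 0.0016] z [ 0.0014  0.0019 -1.    ]
tool shift mm [0.2 0.  3.4]
  turn 0 [-0.1 -0.1  0.7]
  turn 180 [ 1.000e-01 -2.000e-01 -1.793e+02]
```

View pics/w23.png

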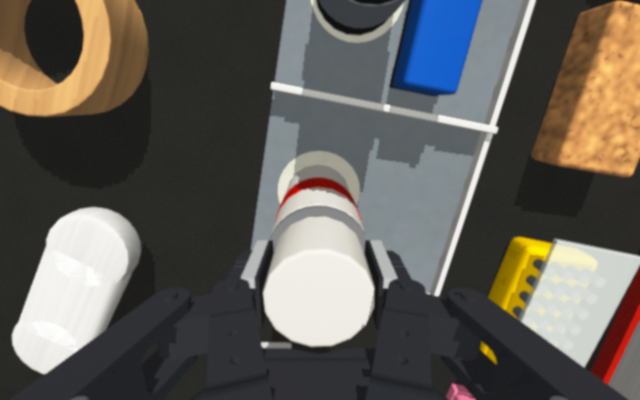

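View pics/s23c.png

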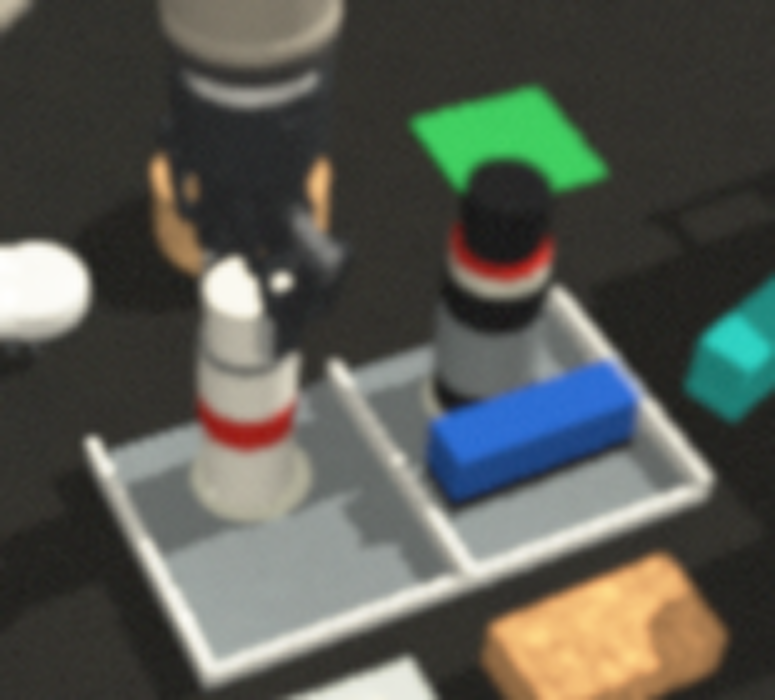

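Emit:
{"op": "apply_moves", "data": {
  "increments": [
    [0,0,1.5,0,0,0,1],
    [0,0,1.5,0,0,0,1],
    [0,0,1,0,0,0,1],
    [0,0,0.5,0,0,0,1],
    [0,0,0,0,0,0,1],
    [0,0,0,0,0,0,1],
    [0,0,0,0,0,0,1],
    [0,0,0,0,0,0,1]
  ]
}}

```text
t: 36.5
eef_pos: [0.5731, 0.0198, 0.12]
tool_rot: [-0.002, 0.998, 0.066, 0.001]
contact_force: [-0.3, 0.5, 1.7]
gripper_width: 0.503
```

Run:
```python
from h import *
togo([573,20,118],7)
```

```text
t 36.50 pos [573.1  19.8 120. ] grip 0.503 F [-0.3  0.5  1.7]
x [0.9912 0.1326 0.0023] z [ 0.0018  0.0035 -1.    ]
tool shift mm [-0.1 -0.2  2. ]
  turn 0 [-0.2 -0.1  0.6]
  turn 180 [   0.2   -0.3 -179.4]
```

Emit:
{"op": "apply_moves", "data": {
  "increments": [
    [0,0,0,0,0,0,0.6],
    [0,0,0,0,0,0,-0.2],
    [0,0,0,0,0,0,-0.8],
    [0,0,0,0,0,0,-0.9],
    [0,0,-6,0,0,0,-0.9],
    [0,0,-20,0,0,0,-0.9],
    [0,0,-35,0,0,0,-0.9],
    [0,0,-40,0,0,0,-0.9]
  ]
}}

```text
t: 37.5
eef_pos: [0.5721, 0.0194, 0.222]
tool_rot: [-0.001, 0.998, 0.066, -0.001]
contact_force: [0.1, -0.1, -0.9]
gripper_width: 0.948
```

Emit:
{"op": "apply_moves", "data": {
  "increments": [
    [0,0,-30,0,0,0,-0.9],
    [-25,0,-20,0,0,0,-0.9],
    [-30,5,-10,0,0,0,-0.9],
    [-30,10,0,0,0,0,-0.9],
    [-15,10,0,0,0,0,-0.9],
    [-5,3,0,0,0,0,-0.9],
    [0,0,0,0,0,0,-0.9],
    [0,0,0,0,0,0,-0.9]
  ]
}}

```text
t: 38.5
eef_pos: [0.4732, -0.0234, 0.2898]
tool_rot: [-0.002, 0.998, 0.066, 0.005]
contact_force: [-0.7, -0.0, -0.6]
gripper_width: 0.95
```

Run:
```python
from h import *
st()
im,c=snap("scene","s30"); crop(im,130,120,420,280,2.7,"s30c"); crop(im,265,120,420,260,5,"s30d")
im,c=snap("top","t30"); im,c=snap("wrist","w30")
```

```text
t 38.50 pos [473.2 -23.4 289.8] grip 0.950 F [-0.7 -0.  -0.6]
x [0.9911 0.1325 0.0112] z [ 0.0107  0.0044 -0.9999]
```

View pics/s30c.png

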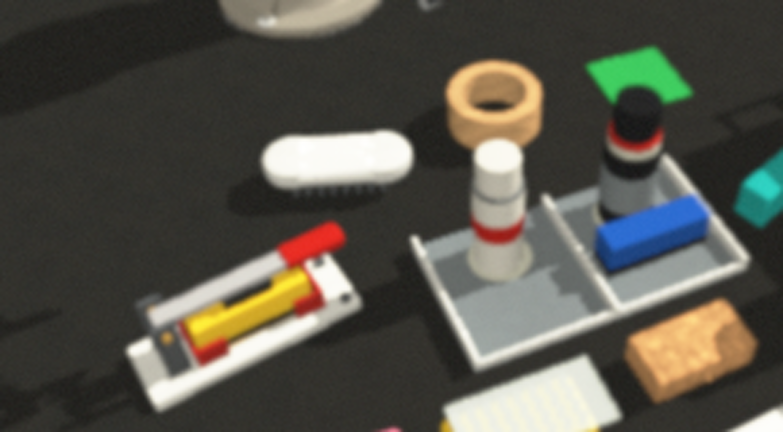

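View pics/t30.png

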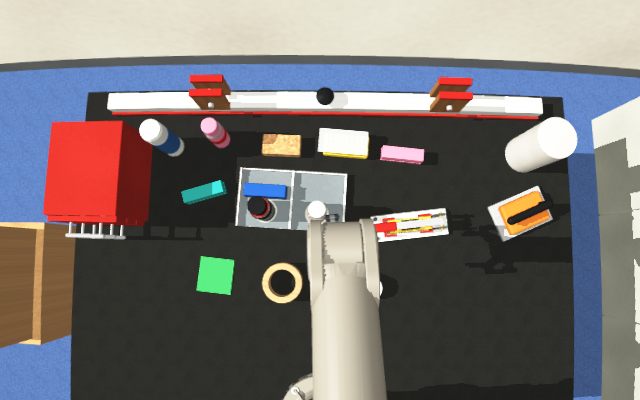

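View pics/w30.png

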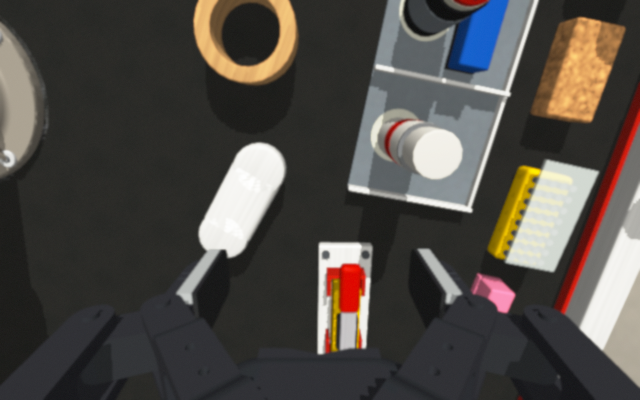

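View pics/s30d.png

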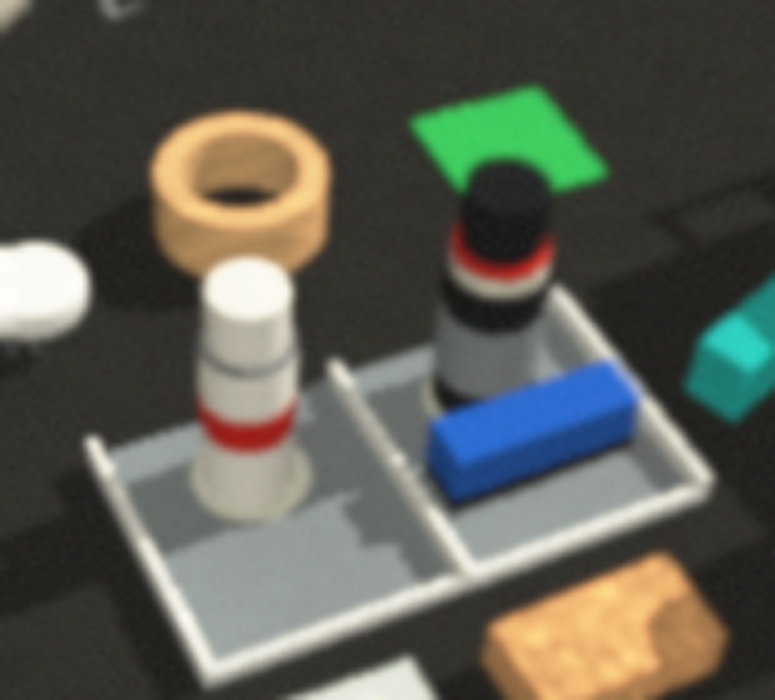

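```bash
python3 -c "
from station import bot
print(bot.hand_in(), bot.get_obs()['t'])"
```

```text
the job is handed in; nothing more can be done
the job is handed in; nothing more can be done
```

The job is done and handed in at about 39 s of the 72 s allowed; `bot.hand_in()` gives no verdict.

- **Order:** I stood the white bottle on the green pad and laid the yellow bar in the press pocket. I let go of the bar and swung the clamp down. Then I put the bottle back on its own white spot, the one in the -y lane.
- **Clamp:** It stopped hard, with 34 N vertical force at the wrist. The fingertip was then at about 86.5 mm, against 87 mm expected for the closed handle. After I lifted off, the clamp had not moved in the picture and the bar sat lower between the lips. I could not read the seat's travel directly.
- **Bottle:** The last pictures show it upright on its spot. The gripper released it at (573, 20) mm; my two measurements of the spot's centre were (573, 19) and (573, 21) mm. The gripper was clear of everything.
- **Other things:** The black bottle, the blue bar and the bystanders look unmoved. I compared pictures by eye and did not measure them again.
- **Disagreements:** The top and wrist cameras differed by up to 3 mm on the bottle and bar while the arm was moving, and by about 1 to 2 mm once it was still. The arm drifted up to 17 mm sideways on some descents; I corrected it before each grasp and each release.

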